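# Pack fired abrasive plugs and file the test sticks

## Robot

A 6-joint arm with a two-finger parallel gripper is mounted at the origin on the work surface. World frame = base frame: x ahead of the robot, y to its left, z up, the work surface at z = 0. Lengths are in mm, angles in degrees, forces in N, time in s.
With the tool pointing down it reaches from about 300 to 850 mm from the base axis. Payload 4.2 kg.
Tool frame: the origin (TCP) lies on the centre line of the jaws, within the pads' length; the fingertips stand 14 mm ahead of it and the grasp point (between the pads) lies 5 mm behind it; z points along the fingers, y is the line along which they close (so a half turn about z gives the same grasp; the last joint's range is limited). The gripper opens to 91 mm and grips with 3 to 60 N. Pads are 32 mm wide; open, the fingers measure 118 mm over their backs; the gripper's body (76 mm by 178 mm) begins 60 mm behind the grasp point.
Start: joints at [69.901, 18.312, 89.639, -0, 72.044, -1.146], TCP at [186.762, 543.84, 227.976] pointing down, gripper open.
Joint ranges: [-177.97, 177.97], [-48.28, 115.42], [12.27, 149.76], [-77.06, 257.06], [2.81, 150.46], [-146.56, 146.56]. Speed limits (degrees/s): [147.25, 147.25, 180, 180, 180, 180].

## Interface

Orientations are given as [roll, pitch, yaw] about the fixed x, y, z axes, in that order (R = Rz(yaw) Ry(pitch) Rx(roll)).
In Python, from workcell import * gives the robot as it stands. The module is installed in compiled form; this text tells all that it offers.
- The arm moves only by the shell command python3 -m crank 'ROWS' [FORCE]. ROWS is JSON, a list of rows, each an object of numbers: "grip": the finger opening in m, from 0 to 0.0912; "x", "y", "z": the shift along the tool's x, y, z in m; "yaw": the turn about the tool's z in rad. In form: [{"grip": .., "x": .., "y": .., "z": .., "yaw": ..}, ...]. A call has exactly 5 rows; each row is the pose to reach, as a shift and turn from the pose commanded when the call began, along the tool's axes at that moment; what a row does not reach only later rows make up. A row lasts 1/12 s, in which the tool goes at most 41.7 mm and 7.16 degrees, less where a joint would pass 70% of its speed; a pose out of reach is approached as far as the arm can. A call with a gripper value outside its range is refused whole. The fingers move at their own pace and stop on an object; FORCE is the grip in N (left out, the last holds). Time passes only in rows, so rows that repeat a pose let the fingers close, or fill a call up. It gives the time, the measured TCP pose, the force, the opening and the grip force at its end, in the units of the state.
- state(): the state, without advancing time (a new reading comes with each control period).
- grab_frame(name): name is "side" or "top"; returns the picture (384x512x3 uint8, red, green, blue); there is no depth.
- camera_model(name): a dict with "intrinsics" (3x3 intrinsics, pixels), "distortion" ([k1, k2, p1, p2, k3] as OpenCV has them; the pictures are not rectified), "R" (3x3) and "t" (3): a world point X has camera coordinates R X + t. Camera axes: x right, y down, z forward; pixel columns grow to the right and rows downward; lengths in mm; the calibration is good to about 2 mm. A picture is of the moment at which its call begins. camera_model takes no time and is no camera call.
- job_done(): hands the job in; it is judged then, once.
The state is a dict: "time_s": time; "qpos": joint angles; "qvel": joint speeds; "effort": joint torques, N m; "ee_pos": TCP position; "ee_rot": TCP orientation; "force": force on the tool from outside, world axes, zero at the start; "torque": the same for the moment, N m; "gripper_width": finger opening in mm; "gripper_force": force on a finger pad.
Only numpy, scipy, OpenCV 4.12 (cv2) and the standard library are available. Lean on these libraries where they do the work, as an engineer would, in place of code of your own. Each camera call takes 0.05 s, during which the arm holds its last target. There are 200 camera calls.

## Task

Unload the kiln shelf: stand every thick tan plug upright in the divided crate, one to a cell, setting each down rather than letting it fall, and keep the plug already packed there standing in a cell. Put the two thin brown test sticks into the open drawer of the sample cabinet, standing or lying, and slide the drawer fully shut. Leave the caliper, the brush and the tin where they are.

Things in the scene. Friction and masses are not known exactly. Their poses are not given: they have to be found in the camera images.
- plug1: round tan abrasive plug (fired grinding stone) with a small dark dimple on its top, 40 mm diameter, 65 mm tall, about 0.17 kg; origin at the centre of its underside, z up along its axis. Stands at first on the kiln shelf (dark grey slab, 260 x 260 x 12 mm, left or right of the cabinet; things about 75 mm apart), to be packed; some of plug1 to plug5 are absent.
- plug2: round tan abrasive plug (fired grinding stone) with a small dark dimple on its top, 40 mm diameter, 65 mm tall, about 0.17 kg; origin at the centre of its underside, z up along its axis. Stands at first on the kiln shelf (dark grey slab, 260 x 260 x 12 mm, left or right of the cabinet; things about 75 mm apart), to be packed; some of plug1 to plug5 are absent.
- plug3: round tan abrasive plug (fired grinding stone) with a small dark dimple on its top, 40 mm diameter, 65 mm tall, about 0.17 kg; origin at the centre of its underside, z up along its axis. Stands at first on the kiln shelf (dark grey slab, 260 x 260 x 12 mm, left or right of the cabinet; things about 75 mm apart), to be packed; some of plug1 to plug5 are absent.
- plug4: round tan abrasive plug (fired grinding stone) with a small dark dimple on its top, 40 mm diameter, 65 mm tall, about 0.17 kg; origin at the centre of its underside, z up along its axis. Stands at first on the kiln shelf (dark grey slab, 260 x 260 x 12 mm, left or right of the cabinet; things about 75 mm apart), to be packed; some of plug1 to plug5 are absent.
- plug5: round tan abrasive plug (fired grinding stone) with a small dark dimple on its top, 40 mm diameter, 65 mm tall, about 0.17 kg; origin at the centre of its underside, z up along its axis. Stands at first on the kiln shelf (dark grey slab, 260 x 260 x 12 mm, left or right of the cabinet; things about 75 mm apart), to be packed; some of plug1 to plug5 are absent.
- packed1: round tan abrasive plug (fired grinding stone) with a small dark dimple on its top, 40 mm diameter, 65 mm tall, about 0.17 kg; origin at the centre of its underside, z up along its axis. One that already stands in a cell of the crate and fills that cell; only one of packed1 to packed3 is present.
- packed2: round tan abrasive plug (fired grinding stone) with a small dark dimple on its top, 40 mm diameter, 65 mm tall, about 0.17 kg; origin at the centre of its underside, z up along its axis. One that already stands in a cell of the crate and fills that cell; only one of packed1 to packed3 is present.
- packed3: round tan abrasive plug (fired grinding stone) with a small dark dimple on its top, 40 mm diameter, 65 mm tall, about 0.17 kg; origin at the centre of its underside, z up along its axis. One that already stands in a cell of the crate and fills that cell; only one of packed1 to packed3 is present.
- stick1: thin dark brown abrasive test stick, a square bar 24 x 24 mm, 50 mm tall, 50 g, standing at first on the kiln shelf among the plugs; origin at the centre of its foot, z along its length, x and y square to its faces. It may lie or stand in the drawer.
- stick2: thin dark brown abrasive test stick, a square bar 24 x 24 mm, 50 mm tall, 50 g, standing at first on the kiln shelf among the plugs; origin at the centre of its foot, z along its length, x and y square to its faces. It may lie or stand in the drawer.
- crate: low plywood packing crate, 137 (x) by 203 (y) by 30 mm high, fixed, floor and walls 5 mm thick; open top, 2 (along x) by 3 (along y) square cells of 61 mm inside, pitch 66 mm, 5 mm dividers with tops 26 mm above the bench; origin at the centre of its underside. Across the cabinet from the kiln shelf.
- cell0 (a point): centre of the floor of crate cell 0 (5 mm above the bench), at crate x = -33 mm, y = -66 mm; axes as the crate's.
- cell1 (a point): centre of the floor of crate cell 1 (5 mm above the bench), at crate x = -33 mm, y = +0 mm; axes as the crate's.
- cell2 (a point): centre of the floor of crate cell 2 (5 mm above the bench), at crate x = -33 mm, y = +66 mm; axes as the crate's.
- cell3 (a point): centre of the floor of crate cell 3 (5 mm above the bench), at crate x = +33 mm, y = -66 mm; axes as the crate's.
- cell4 (a point): centre of the floor of crate cell 4 (5 mm above the bench), at crate x = +33 mm, y = +0 mm; axes as the crate's.
- cell5 (a point): centre of the floor of crate cell 5 (5 mm above the bench), at crate x = +33 mm, y = +66 mm; axes as the crate's.
- cabinet: small grey sample cabinet with one drawer, 220 (x, deep) x 160 (y, wide) x 100 mm high, fixed; origin at the centre of its underside, its front and drawer look along its -x, towards the robot; a steel tin stands on its top.
- cabinet_drawer0 (a joint): how far the drawer is pulled out, in m: 0 fully shut, 0.15 fully out; it starts about 0.105 to 0.13 open; slides out along the cabinet's -x with about 1 N of friction.
- cabinet_drawer0_handle (a point): middle of the drawer's bar handle: 11 mm thick steel bar, 80 mm long along the cabinet's y, 35 mm in front of the drawer's front panel, 62 mm above the bench; moves with the drawer.
- drawer_floor (a point): centre of the drawer's inner floor, 22 mm above the bench; moves with the drawer; axes as the cabinet's. The inside is 175 (x) x 118 (y) mm, its walls rise 56 mm above the floor, the front panel 67 mm; 66 mm from floor to the cabinet's ceiling. Drawn out by q, the q nearest the front wall's inside (87 mm in front of this point) is open above.
- caliper: bystander, to be left alone: steel caliper, 190 mm long, lying flat on the bench beyond the work; origin at its underside or centre.
- brush: bystander, to be left alone: hand brush lying on the bench beyond the work; origin at its underside or centre.
- tin: bystander, to be left alone: closed steel tin, 50 mm diameter, 55 mm tall, standing on the cabinet; origin at its underside or centre.

How it is judged (in metres and radians):
At the end, for the whole second after the job is handed in: Every plug present (on the shelf at first, or already packed) stands upright (within 0.12 rad) on the floor of a crate cell, within 18 mm of its centre (two cannot fit in one cell); both sticks lie or stand inside the drawer; the drawer is shut to within 5 mm; all at rest (((horizontal distance between plug1 and cell0 below 0.018 m and z of plug1 in the frame of cell0 below 0.006 m) or (horizontal distance between plug1 and cell1 below 0.018 m and z of plug1 in the frame of cell1 below 0.006 m) or (horizontal distance between plug1 and cell2 below 0.018 m and z of plug1 in the frame of cell2 below 0.006 m) or (horizontal distance between plug1 and cell3 below 0.018 m and z of plug1 in the frame of cell3 below 0.006 m) or (horizontal distance between plug1 and cell4 below 0.018 m and z of plug1 in the frame of cell4 below 0.006 m) or (horizontal distance between plug1 and cell5 below 0.018 m and z of plug1 in the frame of cell5 below 0.006 m)) and angle between each of plug1, plug2, plug3, plug4, plug5, packed1, packed2, packed3's own z axis and vertical below 0.12 rad and linear speed of each of plug1, plug2, plug3, plug4, plug5, packed1, packed2, packed3, stick1, stick2 below 0.02 m/s and ((horizontal distance between plug2 and cell0 below 0.018 m and z of plug2 in the frame of cell0 below 0.006 m) or (horizontal distance between plug2 and cell1 below 0.018 m and z of plug2 in the frame of cell1 below 0.006 m) or (horizontal distance between plug2 and cell2 below 0.018 m and z of plug2 in the frame of cell2 below 0.006 m) or (horizontal distance between plug2 and cell3 below 0.018 m and z of plug2 in the frame of cell3 below 0.006 m) or (horizontal distance between plug2 and cell4 below 0.018 m and z of plug2 in the frame of cell4 below 0.006 m) or (horizontal distance between plug2 and cell5 below 0.018 m and z of plug2 in the frame of cell5 below 0.006 m)) and ((horizontal distance between plug3 and cell0 below 0.018 m and z of plug3 in the frame of cell0 below 0.006 m) or (horizontal distance between plug3 and cell1 below 0.018 m and z of plug3 in the frame of cell1 below 0.006 m) or (horizontal distance between plug3 and cell2 below 0.018 m and z of plug3 in the frame of cell2 below 0.006 m) or (horizontal distance between plug3 and cell3 below 0.018 m and z of plug3 in the frame of cell3 below 0.006 m) or (horizontal distance between plug3 and cell4 below 0.018 m and z of plug3 in the frame of cell4 below 0.006 m) or (horizontal distance between plug3 and cell5 below 0.018 m and z of plug3 in the frame of cell5 below 0.006 m)) and ((horizontal distance between plug4 and cell0 below 0.018 m and z of plug4 in the frame of cell0 below 0.006 m) or (horizontal distance between plug4 and cell1 below 0.018 m and z of plug4 in the frame of cell1 below 0.006 m) or (horizontal distance between plug4 and cell2 below 0.018 m and z of plug4 in the frame of cell2 below 0.006 m) or (horizontal distance between plug4 and cell3 below 0.018 m and z of plug4 in the frame of cell3 below 0.006 m) or (horizontal distance between plug4 and cell4 below 0.018 m and z of plug4 in the frame of cell4 below 0.006 m) or (horizontal distance between plug4 and cell5 below 0.018 m and z of plug4 in the frame of cell5 below 0.006 m)) and ((horizontal distance between plug5 and cell0 below 0.018 m and z of plug5 in the frame of cell0 below 0.006 m) or (horizontal distance between plug5 and cell1 below 0.018 m and z of plug5 in the frame of cell1 below 0.006 m) or (horizontal distance between plug5 and cell2 below 0.018 m and z of plug5 in the frame of cell2 below 0.006 m) or (horizontal distance between plug5 and cell3 below 0.018 m and z of plug5 in the frame of cell3 below 0.006 m) or (horizontal distance between plug5 and cell4 below 0.018 m and z of plug5 in the frame of cell4 below 0.006 m) or (horizontal distance between plug5 and cell5 below 0.018 m and z of plug5 in the frame of cell5 below 0.006 m)) and ((horizontal distance between packed1 and cell0 below 0.018 m and z of packed1 in the frame of cell0 below 0.006 m) or (horizontal distance between packed1 and cell1 below 0.018 m and z of packed1 in the frame of cell1 below 0.006 m) or (horizontal distance between packed1 and cell2 below 0.018 m and z of packed1 in the frame of cell2 below 0.006 m) or (horizontal distance between packed1 and cell3 below 0.018 m and z of packed1 in the frame of cell3 below 0.006 m) or (horizontal distance between packed1 and cell4 below 0.018 m and z of packed1 in the frame of cell4 below 0.006 m) or (horizontal distance between packed1 and cell5 below 0.018 m and z of packed1 in the frame of cell5 below 0.006 m)) and ((horizontal distance between packed2 and cell0 below 0.018 m and z of packed2 in the frame of cell0 below 0.006 m) or (horizontal distance between packed2 and cell1 below 0.018 m and z of packed2 in the frame of cell1 below 0.006 m) or (horizontal distance between packed2 and cell2 below 0.018 m and z of packed2 in the frame of cell2 below 0.006 m) or (horizontal distance between packed2 and cell3 below 0.018 m and z of packed2 in the frame of cell3 below 0.006 m) or (horizontal distance between packed2 and cell4 below 0.018 m and z of packed2 in the frame of cell4 below 0.006 m) or (horizontal distance between packed2 and cell5 below 0.018 m and z of packed2 in the frame of cell5 below 0.006 m)) and ((horizontal distance between packed3 and cell0 below 0.018 m and z of packed3 in the frame of cell0 below 0.006 m) or (horizontal distance between packed3 and cell1 below 0.018 m and z of packed3 in the frame of cell1 below 0.006 m) or (horizontal distance between packed3 and cell2 below 0.018 m and z of packed3 in the frame of cell2 below 0.006 m) or (horizontal distance between packed3 and cell3 below 0.018 m and z of packed3 in the frame of cell3 below 0.006 m) or (horizontal distance between packed3 and cell4 below 0.018 m and z of packed3 in the frame of cell4 below 0.006 m) or (horizontal distance between packed3 and cell5 below 0.018 m and z of packed3 in the frame of cell5 below 0.006 m)) and x of stick1 in the frame of drawer_floor between -0.095 and 0.095 m and y of stick1 in the frame of drawer_floor between -0.065 and 0.065 m and z of stick1 in the frame of drawer_floor between -0.01 and 0.056 m and x of stick2 in the frame of drawer_floor between -0.095 and 0.095 m and y of stick2 in the frame of drawer_floor between -0.065 and 0.065 m and z of stick2 in the frame of drawer_floor between -0.01 and 0.056 m and value of joint cabinet_drawer0 below 0.005 m); the robot touches nothing.
It fails at once if the caliper, the brush or the tin is pushed more than 3 cm away (distance of any of caliper, brush, tin from where it was at the start of the episode above 0.03 m).
It fails at once if a plug is let fall into the crate (free of the fingers and falling faster than 0.75 m/s: a drop of 3 cm or more) ((horizontal distance between plug1 and crate below 0.13 m and z of plug1 in the frame of crate above 0.011 m and contact force between the fingers and plug1 below 0.05 N and linear speed of plug1 above 0.75 m/s) or (horizontal distance between plug2 and crate below 0.13 m and z of plug2 in the frame of crate above 0.011 m and contact force between the fingers and plug2 below 0.05 N and linear speed of plug2 above 0.75 m/s) or (horizontal distance between plug3 and crate below 0.13 m and z of plug3 in the frame of crate above 0.011 m and contact force between the fingers and plug3 below 0.05 N and linear speed of plug3 above 0.75 m/s) or (horizontal distance between plug4 and crate below 0.13 m and z of plug4 in the frame of crate above 0.011 m and contact force between the fingers and plug4 below 0.05 N and linear speed of plug4 above 0.75 m/s) or (horizontal distance between plug5 and crate below 0.13 m and z of plug5 in the frame of crate above 0.011 m and contact force between the fingers and plug5 below 0.05 N and linear speed of plug5 above 0.75 m/s)).
Of plug1, plug2, plug3, plug4, plug5 only 3 to 5 are there at a start; the rules pass over those that are not, and their reading is None.
Of packed1, packed2, packed3 only 1 to 1 are there at a start; the rules pass over those that are not, and their reading is None.
At some moment in a run one of stick1, stick2 may be knocked a few centimetres aside while the robot is not near it.
It also fails if it takes over 210 s, if anything falls off the work surface, if the arm or the gripper's body presses on something with over 40 N, if the wrist force passes 120 N, or if a joint passes its speed limit or range.

## Working session

There is one attempt and no reset: what is moved stays moved. The work goes in short steps, Python scripts to look and compute and a shell command to move; the robot and the scene stay as the last step left them, time stands still between calls to the robot, and variables do not carry over. Pictures are saved under pics/ and viewed, at most 14 in all, crops included, and the job is handed in when it is done.

```bash
mkdir -p pics; cat > h.py <<'E'
from workcell import *
import numpy as np, cv2
def ray(name,px,z):
    c=camera_model(name);K=np.array(c["intrinsics"],float);D=np.array(c["distortion"],float)
    R=np.array(c["R"]);t=np.array(c["t"])
    u=cv2.undistortPoints(np.array(px,float).reshape(-1,1,2),K,D).reshape(-1,2)
    d=np.c_[u,np.ones(len(u))]@R; o=-R.T@t
    return o+d*((z-o[2])/d[:,2])[:,None]
def proj(name,X):
    c=camera_model(name);R=np.array(c["R"],float)
    return cv2.projectPoints(np.array(X,float).reshape(-1,1,3),cv2.Rodrigues(R)[0],np.array(c["t"],float),np.array(c["intrinsics"],float),np.array(c["distortion"],float))[0].reshape(-1,2)
def save(name,f):
    im=grab_frame(name); cv2.imwrite(f"pics/{f}.png",im[:,:,::-1]); return im
E
python3 - <<'E'
from h import *
for n in("top","side"):
    save(n,n+"0"); c=camera_model(n); R=np.array(c["R"]);print(n,(-R.T@np.array(c["t"])).round(),R.round(2).tolist(),np.array(c["intrinsics"]).round().tolist())
print(state())
E
```

```text
top [ 552.   -7. 1171.] [[0.03, -1.0, -0.02], [-1.0, -0.03, -0.06], [0.06, 0.02, -1.0]] [[417.0, 0.0, 258.0], [0.0, 417.0, 193.0], [0.0, 0.0, 1.0]]
side [556. 668. 880.] [[-1.0, -0.07, -0.0], [-0.05, 0.76, -0.65], [0.05, -0.65, -0.76]] [[411.0, 0.0, 259.0], [0.0, 411.0, 196.0], [0.0, 0.0, 1.0]]
{'time_s': 0.1, 'qpos': array([ 6.99010825e+01,  1.83475882e+01,  8.96973118e+01,  4.13370223e-04,
        7.20441786e+01, -1.14427299e+00]), 'qvel': array([ 0.00791345, -0.17686853, -0.20585487, -0.07688859, -0.08942116,
       -0.01860139]), 'effort': array([-5.86905498e-04, -4.13337922e+01, -2.32506895e+01,  7.28494464e-02,
        4.21561254e-02, -5.35318861e-05]), 'ee_pos': array([186.61050384, 543.43851046, 227.22250453]), 'ee_rot': array([-1.79910947e+02, -2.17186019e-03,  1.61045226e+02]), 'force': array([ 0.17586236, -0.53410952, -0.23137743]), 'torque': array([ 0.02899022, -0.0399387 ,  0.0052466 ]), 'gripper_force': 0.0, 'gripper_width': 91.39265236236933}
```

View pics/top0.png

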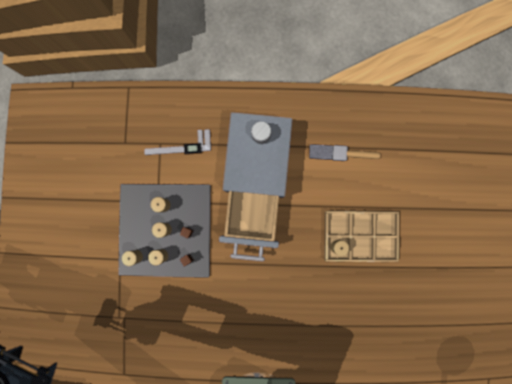

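View pics/side0.png

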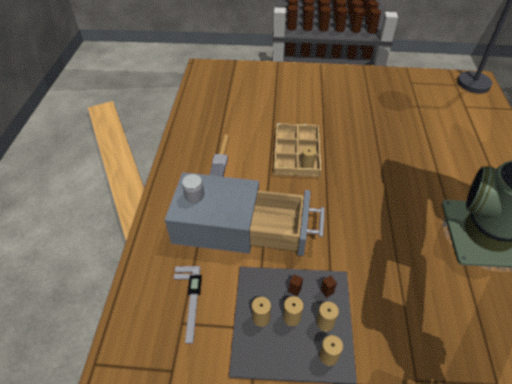

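The top view shows 4 plugs at (158,205), (160,230), (156,257) and (129,258). The sticks are at (187,232) and (187,259). The crate is at about (362,236), with the packed plug in its cell at (342,247). The drawer is open at (252,215), with its handle at (248,258). The side view shows the same scene.

```bash
python3 - <<'E'
from h import *
t=cv2.imread("pics/top0.png");
a=cv2.resize(t[180:285,110:220],None,fx=5,fy=5,interpolation=cv2.INTER_CUBIC)
cv2.imwrite("pics/c1.png",a)
b=cv2.resize(t[105:270,215:410],None,fx=3.5,fy=3.5,interpolation=cv2.INTER_CUBIC)
cv2.imwrite("pics/c2.png",b)
hsv=cv2.cvtColor(t,cv2.COLOR_BGR2HSV)
for p in[(158,203),(187,232),(187,259),(187,229),(130,200),(235,240),(258,150),(340,246),(328,220)]: print(p,hsv[p[1],p[0]])
E
```

```text
(158, 203) [ 18  90 159]
(187, 232) [ 10 124 107]
(187, 259) [ 10 124 107]
(187, 229) [ 10 137  84]
(130, 200) [165   4 114]
(235, 240) [107  25 144]
(258, 150) [108  24 141]
(340, 246) [ 19 100 181]
(328, 220) [ 16  99 137]
```

View pics/c1.png

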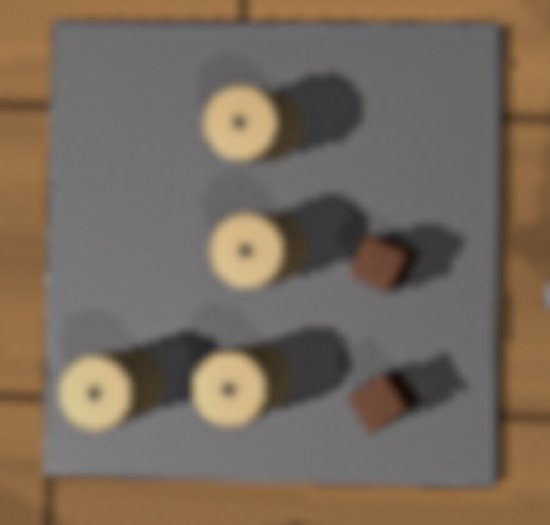

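View pics/c2.png

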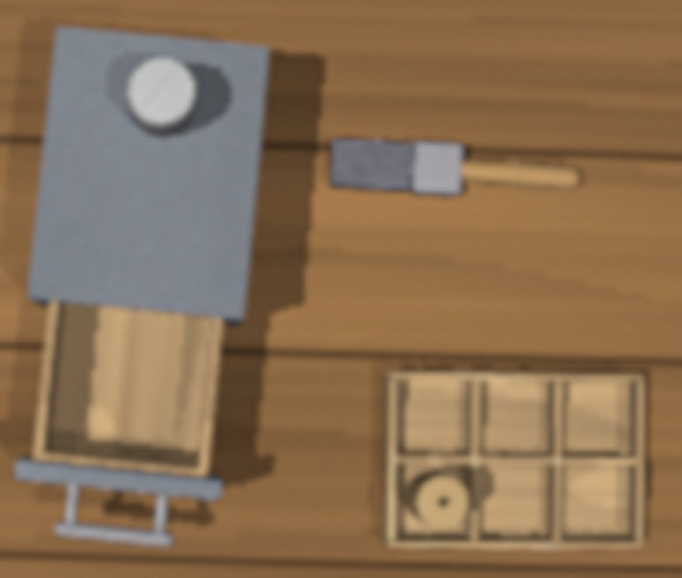

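The first crop shows plug dimples at (239,122), (245,250), (228,389) and (94,393), and stick tops at about (381,263) and (383,402), both rotated. The second crop shows the cabinet top corners (55,27), (271,46), (243,320) and (30,298), the handle ends (55,534) and (171,541), and the crate corners (388,370), (647,373), (643,547) and (387,545).

```bash
python3 - <<'E'
from h import *
t=cv2.imread("pics/top0.png")
f1=lambda L:[(110+(u+.5)/5-.5,180+(v+.5)/5-.5) for u,v in L]
f2=lambda L:[(215+(u+.5)/3.5-.5,105+(v+.5)/3.5-.5) for u,v in L]
P=ray("top",f1([(239,122),(245,250),(228,389),(94,393)]),77);print("plugs",P.round(1).tolist())
s=cv2.resize(t[180:285,110:220],None,fx=5,fy=5,interpolation=cv2.INTER_CUBIC);h=cv2.cvtColor(s,cv2.COLOR_BGR2HSV)
m=((h[:,:,0]<14)&(h[:,:,1]>90)&(h[:,:,2]>85)).astype(np.uint8);m[:,:340]=0;m[:,480:]=0;m[:215]=0;m[440:]=0
for c in cv2.findContours(m,0,1)[0]:
    if cv2.contourArea(c)>600:
        r=cv2.minAreaRect(c);W=ray("top",f1(cv2.boxPoints(r)),62)
        e=np.diff(W[:3,:2],axis=0);print("stick",r[0],W.mean(0).round(1),np.linalg.norm(e,axis=1).round(1),np.degrees(np.arctan2(e[:,1],e[:,0])).round(1))
C=ray("top",f2([(55,27),(271,46),(243,320),(30,298)]),100)
d=C[0]-C[3]+C[1]-C[2];cy=np.degrees(np.arctan2(d[1],d[0]));print("cab",C.mean(0).round(1),cy,[np.linalg.norm(C[i]-C[(i+1)%4]).round() for i in range(4)])
H=ray("top",f2([(55,534),(171,541)]),62);print("handle",H.mean(0),H)
a=np.radians(cy);ex=np.array([np.cos(a),np.sin(a),0]);hx=(H.mean(0)-C.mean(0))@ex;print("handle x in cab",hx)
K=ray("top",f2([(388,370),(647,373),(643,547),(387,545)]),30);d=K[0]-K[3]+K[1]-K[2];ky=np.degrees(np.arctan2(d[1],d[0]))
print("crate",K.mean(0).round(1),ky,[np.linalg.norm(K[i]-K[(i+1)%4]).round() for i in range(4)])
a=np.radians(ky);R=np.array([[np.cos(a),-np.sin(a)],[np.sin(a),np.cos(a)]])
for i,(x,y) in enumerate([(-33,-66),(-33,0),(-33,66),(33,-66),(33,0),(33,66)]): print(i,(K.mean(0)[:2]+R@[x,y]).round(1))
print("packed",ray("top",f2([(443,502)]),70).round(1))
# side check of tops
s=grab_frame("side");cv2.imwrite("pics/s1.png",cv2.resize(s[255:384,220:370,::-1],None,fx=5,fy=4.6))
print("side pred",proj("side",P).round(1).tolist(),proj("side",H).round(1).tolist())
E
```

```text
plugs [[582.0, 282.3, 77.0], [514.1, 276.5, 77.0], [440.1, 283.4, 77.0], [434.9, 356.8, 77.0]]
stick (376.88763427734375, 403.3202209472656) [434.1 205.9  62. ] [21.2 22.3] [ -56.4 -145.9]
stick (376.8000183105469, 262.4000549316406) [509.3 208.3  62. ] [21.1 23.7] [ -25.  -114.4]
cab [719.1  19.1 100. ] -3.9640553513565426 [np.float64(162.0), np.float64(206.0), np.float64(158.0), np.float64(204.0)]
handle [445.03760505  40.41409897  62.        ] [[446.37859713  84.46880871  62.        ]
 [443.69661298  -3.64061076  62.        ]]
handle x in cab -274.84253508783274
crate [ 510.8 -273.6   30. ] 0.28888880082692303 [np.float64(207.0), np.float64(137.0), np.float64(204.0), np.float64(137.0)]
0 [ 478.2 -339.8]
1 [ 477.8 -273.8]
2 [ 477.5 -207.8]
3 [ 544.2 -339.4]
4 [ 543.8 -273.4]
5 [ 543.5 -207.4]
packed [[ 478.7 -208.    70. ]]
side pred [[260.9, 306.0], [293.3, 305.5], [328.7, 310.8], [332.5, 345.6]] [[322.4, 236.8], [322.5, 208.7]]
```

View pics/s1.png

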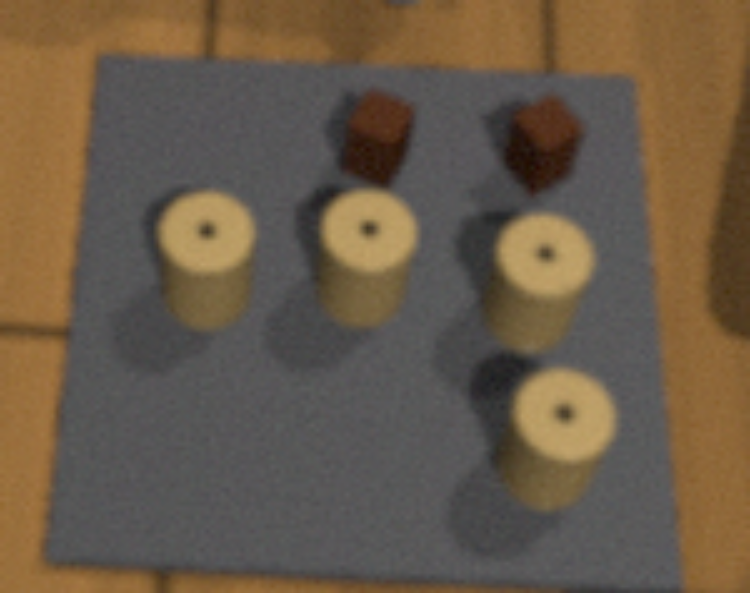

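Plug dimples agree between the two views to about 1 px, the crate measures 137x205 mm, and packed1 sits on cell 2. Next I turn the tool to yaw 90, so row x = world Y, row y = world X and row z = down, then go above the far stick.

```bash
python3 -m crank '[{"grip":0.05,"x":0,"y":0,"z":0,"yaw":0.124},{"grip":0.05,"x":0,"y":0,"z":0,"yaw":0.248},{"grip":0.05,"x":0,"y":0,"z":0,"yaw":0.372},{"grip":0.05,"x":0,"y":0,"z":0,"yaw":0.496},{"grip":0.05,"x":0,"y":0,"z":0,"yaw":0.62}]' 20
python3 -m crank '[{"grip":0.05,"x":0,"y":0,"z":0,"yaw":0.124},{"grip":0.05,"x":0,"y":0,"z":0,"yaw":0.248},{"grip":0.05,"x":0,"y":0,"z":0,"yaw":0.372},{"grip":0.05,"x":0,"y":0,"z":0,"yaw":0.496},{"grip":0.05,"x":0,"y":0,"z":0,"yaw":0.62}]'
python3 -m crank '[{"grip":0.05,"x":-0.02,"y":0.02,"z":0,"yaw":0},{"grip":0.05,"x":-0.045,"y":0.045,"z":0,"yaw":0},{"grip":0.05,"x":-0.07,"y":0.07,"z":0,"yaw":0},{"grip":0.05,"x":-0.095,"y":0.095,"z":0,"yaw":0},{"grip":0.05,"x":-0.112,"y":0.107,"z":0,"yaw":0}]'
```

```text
time_s: 0.57
ee_pos: [186.7, 543.6, 227.6]
ee_rot: [-180.0, 0.0, 125.2]
force: [0.9, -0.4, -0.1]
gripper_width: 60.9
gripper_force: 0.0
time_s: 0.98
ee_pos: [186.7, 543.6, 227.6]
ee_rot: [-180.0, 0.0, 89.7]
force: [0.5, -0.9, 0.1]
gripper_width: 50.0
gripper_force: 0.0
time_s: 1.4
ee_pos: [295.7, 429.6, 227.7]
ee_rot: [180.0, 0.1, 89.9]
force: [0.0, -0.0, -0.2]
gripper_width: 50.0
gripper_force: 0.0
```

```bash
python3 -m crank '[{"grip":0.05,"x":-0.022,"y":0.022,"z":0,"yaw":0},{"grip":0.05,"x":-0.045,"y":0.045,"z":0,"yaw":0},{"grip":0.05,"x":-0.07,"y":0.07,"z":0,"yaw":0},{"grip":0.05,"x":-0.095,"y":0.095,"z":0,"yaw":0},{"grip":0.05,"x":-0.112,"y":0.108,"z":0,"yaw":0}]' 
python3 -m crank '[{"grip":0.05,"x":-0.022,"y":0.022,"z":0,"yaw":0.087},{"grip":0.05,"x":-0.045,"y":0.045,"z":0,"yaw":0.174},{"grip":0.05,"x":-0.07,"y":0.07,"z":0,"yaw":0.261},{"grip":0.05,"x":-0.095,"y":0.092,"z":0,"yaw":0.348},{"grip":0.05,"x":-0.113,"y":0.107,"z":0,"yaw":0.436}]'
cat >> h.py <<'E'
def sticks():
    for n in("top","side"):
        im=grab_frame(n);h=cv2.cvtColor(im,cv2.COLOR_RGB2HSV)
        m=((h[:,:,0]<13)&(h[:,:,1]>115)&(h[:,:,2]>30)&(h[:,:,2]<125)).astype(np.uint8)
        _,_,S,C=cv2.connectedComponentsWithStats(m)
        print(n,[(S[i,4],C[i].round(1).tolist()) for i in range(1,len(S)) if 25<S[i,4]<400])
E
python3 -c "
from h import *
print(proj('top',[[509,207,50],[434,205,50]]).round(1).tolist(),proj('side',[[509,207,45],[434,205,45]]).round(1).tolist())
sticks()"
```

```text
time_s: 1.82
ee_pos: [403.8, 317.7, 227.7]
ee_rot: [180.0, 0.0, 89.9]
force: [0.6, -0.2, 0.1]
gripper_width: 50.2
gripper_force: 0.0
time_s: 2.23
ee_pos: [510.4, 204.6, 227.6]
ee_rot: [180.0, 0.0, 64.7]
force: [-0.2, 0.1, 0.2]
gripper_width: 50.2
gripper_force: 0.0
[[186.3, 232.1], [186.2, 259.9]] [[295.3, 283.7], [328.4, 285.0]]
top [(np.int32(41), [187.7, 232.7]), (np.int32(57), [186.2, 259.8])]
side [(np.int32(188), [292.0, 13.9]), (np.int32(204), [308.1, 13.8]), (np.int32(234), [324.3, 13.6]), (np.int32(234), [340.1, 12.5]), (np.int32(393), [361.8, 9.0]), (np.int32(51), [289.6, 48.1]), (np.int32(153), [294.9, 283.9]), (np.int32(162), [328.4, 285.1])]
```

Both sticks are where I measured them, so I descend, grip and lift.

```bash
python3 -m crank '[{"grip":0.05,"x":0,"y":0,"z":0.02,"yaw":0},{"grip":0.05,"x":0,"y":0,"z":0.045,"yaw":0},{"grip":0.05,"x":0,"y":0,"z":0.075,"yaw":0},{"grip":0.05,"x":0,"y":0,"z":0.1,"yaw":0},{"grip":0.05,"x":0,"y":0,"z":0.12,"yaw":0}]' 
python3 -m crank '[{"grip":0.05,"x":0,"y":0,"z":0.03,"yaw":0},{"grip":0.05,"x":0,"y":0,"z":0.05,"yaw":0},{"grip":0.05,"x":0,"y":0,"z":0.064,"yaw":0},{"grip":0.05,"x":0,"y":0,"z":0.067,"yaw":0},{"grip":0.02,"x":0,"y":0,"z":0.067,"yaw":0}]'
python3 -m crank '[{"grip":0.015,"x":0,"y":0,"z":0,"yaw":0},{"grip":0.015,"x":0,"y":0,"z":0,"yaw":0},{"grip":0.015,"x":0,"y":0,"z":0,"yaw":0},{"grip":0.015,"x":0,"y":0,"z":0,"yaw":0},{"grip":0.015,"x":0,"y":0,"z":0,"yaw":0}]'
python3 -m crank '[{"grip":0.015,"x":0,"y":0,"z":-0.015,"yaw":0},{"grip":0.015,"x":0,"y":0,"z":-0.04,"yaw":0},{"grip":0.015,"x":0,"y":0,"z":-0.065,"yaw":0},{"grip":0.015,"x":0,"y":0,"z":-0.085,"yaw":0},{"grip":0.015,"x":0,"y":0,"z":-0.1,"yaw":0}]'
```

```text
time_s: 2.75
ee_pos: [507.0, 207.1, 105.8]
ee_rot: [-179.9, 0.1, 65.1]
force: [0.2, 0.1, -0.4]
gripper_width: 50.0
gripper_force: 0.0
time_s: 3.17
ee_pos: [507.7, 207.1, 40.0]
ee_rot: [-179.9, 0.1, 65.1]
force: [0.2, 0.1, -0.5]
gripper_width: 45.9
gripper_force: 0.0
time_s: 3.58
ee_pos: [509.4, 207.2, 42.1]
ee_rot: [179.9, -0.1, 65.0]
force: [-0.3, 0.4, 4.9]
gripper_width: 23.8
gripper_force: 20.0
time_s: 4.0
ee_pos: [509.3, 207.0, 143.1]
ee_rot: [179.9, -0.1, 65.0]
force: [0.9, 0.3, -1.1]
gripper_width: 24.2
gripper_force: 20.0
```

```bash
python3 -m crank '[{"grip":0.015,"x":0,"y":0,"z":0,"yaw":-0.08},{"grip":0.015,"x":0,"y":0,"z":0,"yaw":-0.17},{"grip":0.015,"x":0,"y":0,"z":0,"yaw":-0.26},{"grip":0.015,"x":0,"y":0,"z":0,"yaw":-0.35},{"grip":0.015,"x":0,"y":0,"z":0,"yaw":-0.436}]' 
python3 -m crank '[{"grip":0.015,"x":-0.025,"y":0.01,"z":0,"yaw":0},{"grip":0.015,"x":-0.06,"y":0.02,"z":0,"yaw":0},{"grip":0.015,"x":-0.095,"y":0.03,"z":0,"yaw":0},{"grip":0.015,"x":-0.13,"y":0.04,"z":0,"yaw":0},{"grip":0.015,"x":-0.149,"y":0.046,"z":0,"yaw":0}]'
python3 -c "
from h import *
save('top','t2'); a=cv2.imread('pics/t2.png')
b=save('side','s2')[150:300,150:350,::-1]
cv2.imwrite('pics/c3.png',np.hstack([cv2.resize(a[120:270,200:300],(380,570)),cv2.resize(b,(420,315)).copy() if 0 else cv2.copyMakeBorder(cv2.resize(b,(420,315)),0,255,0,0,0)]))"
```

```text
time_s: 4.42
ee_pos: [508.6, 206.7, 141.1]
ee_rot: [180.0, -0.0, 90.2]
force: [0.6, -0.3, 0.0]
gripper_width: 23.8
gripper_force: 20.0
time_s: 4.83
ee_pos: [555.3, 54.6, 141.1]
ee_rot: [180.0, 0.1, 89.9]
force: [0.6, 0.1, -0.4]
gripper_width: 24.4
gripper_force: 20.0
```

View pics/c3.png

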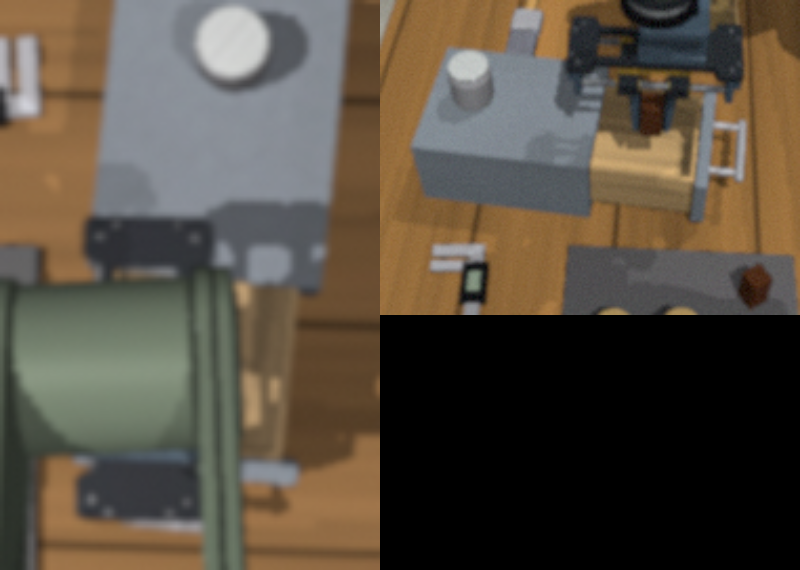

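The side view shows the held stick over the drawer opening, clear of the panel and the cabinet. I lower it and release.

```bash
python3 -m crank '[{"grip":0.015,"x":0,"y":0,"z":0.015,"yaw":0},{"grip":0.015,"x":0,"y":0,"z":0.04,"yaw":0},{"grip":0.015,"x":0,"y":0,"z":0.065,"yaw":0},{"grip":0.015,"x":0,"y":0,"z":0.08,"yaw":0},{"grip":0.015,"x":0,"y":0,"z":0.087,"yaw":0}]' 
python3 -m crank '[{"grip":0.015,"x":0,"y":0,"z":0,"yaw":0},{"grip":0.03,"x":0,"y":0,"z":0,"yaw":0},{"grip":0.042,"x":0,"y":0,"z":0,"yaw":0},{"grip":0.042,"x":0,"y":0,"z":0,"yaw":0},{"grip":0.042,"x":0,"y":0,"z":0,"yaw":0}]'
python3 -m crank '[{"grip":0.042,"x":0,"y":0,"z":-0.02,"yaw":0},{"grip":0.042,"x":0,"y":0,"z":-0.04,"yaw":0},{"grip":0.042,"x":0,"y":0,"z":-0.07,"yaw":0},{"grip":0.042,"x":0,"y":0,"z":-0.1,"yaw":0},{"grip":0.042,"x":0,"y":0,"z":-0.12,"yaw":0}]'
python3 -m crank '[{"grip":0.05,"x":0.025,"y":-0.02,"z":0,"yaw":-0.11},{"grip":0.05,"x":0.055,"y":-0.045,"z":0,"yaw":-0.23},{"grip":0.05,"x":0.09,"y":-0.075,"z":0,"yaw":-0.35},{"grip":0.05,"x":0.12,"y":-0.1,"z":0,"yaw":-0.47},{"grip":0.05,"x":0.148,"y":-0.121,"z":0,"yaw":-0.593}]' 
python3 -c "
from h import *
sticks()"
```

```text
time_s: 5.35
ee_pos: [552.8, 58.5, 51.8]
ee_rot: [-179.7, -0.0, 90.0]
force: [-6.6, -0.1, 27.5]
gripper_width: 24.0
gripper_force: 20.0
time_s: 5.77
ee_pos: [555.2, 58.1, 54.7]
ee_rot: [179.9, -0.0, 90.0]
force: [-0.1, 0.2, -0.7]
gripper_width: 41.6
gripper_force: 0.0
time_s: 6.18
ee_pos: [555.7, 57.9, 177.2]
ee_rot: [179.8, -0.0, 90.0]
force: [-0.6, 0.0, -0.5]
gripper_width: 42.3
gripper_force: 0.0
time_s: 6.6
ee_pos: [431.8, 206.9, 174.5]
ee_rot: [180.0, -0.0, 124.3]
force: [-0.4, 0.3, -0.3]
gripper_width: 49.8
gripper_force: 0.0
top [(np.int32(72), [240.5, 217.0]), (np.int32(57), [186.2, 259.8])]
side [(np.int32(190), [292.2, 13.4]), (np.int32(193), [308.1, 13.7]), (np.int32(210), [324.3, 13.4]), (np.int32(58), [290.1, 48.9]), (np.int32(43), [304.9, 49.5]), (np.int32(56), [320.8, 49.8]), (np.int32(51), [336.3, 50.3]), (np.int32(55), [351.7, 51.8]), (np.int32(34), [368.1, 50.6]), (np.int32(70), [278.6, 225.3]), (np.int32(167), [328.4, 285.3])]
```

Stick 1 is in the drawer, seen in both views, and stick 2 has not moved.

```bash
python3 -m crank '[{"grip":0.05,"x":0,"y":0,"z":0.02,"yaw":0},{"grip":0.05,"x":0,"y":0,"z":0.055,"yaw":0},{"grip":0.05,"x":0,"y":0,"z":0.085,"yaw":0},{"grip":0.05,"x":0,"y":0,"z":0.11,"yaw":0},{"grip":0.05,"x":0,"y":0,"z":0.125,"yaw":0}]' 
python3 -m crank '[{"grip":0.05,"x":0,"y":0,"z":0.008,"yaw":0},{"grip":0.05,"x":0,"y":0,"z":0.008,"yaw":0},{"grip":0.015,"x":0,"y":0,"z":0.008,"yaw":0},{"grip":0.015,"x":0,"y":0,"z":0.008,"yaw":0},{"grip":0.015,"x":0,"y":0,"z":0.008,"yaw":0}]'
python3 -m crank '[{"grip":0.015,"x":0,"y":0,"z":0,"yaw":0},{"grip":0.015,"x":0,"y":0,"z":0,"yaw":0},{"grip":0.015,"x":0,"y":0,"z":0,"yaw":0},{"grip":0.015,"x":0,"y":0,"z":-0.01,"yaw":0},{"grip":0.015,"x":0,"y":0,"z":-0.03,"yaw":0}]'
python3 -m crank '[{"grip":0.015,"x":0,"y":0,"z":-0.025,"yaw":0.1},{"grip":0.015,"x":0,"y":0,"z":-0.05,"yaw":0.22},{"grip":0.015,"x":0,"y":0,"z":-0.075,"yaw":0.34},{"grip":0.015,"x":0,"y":0,"z":-0.09,"yaw":0.46},{"grip":0.015,"x":0,"y":0,"z":-0.09,"yaw":0.58}]'
```

```text
time_s: 7.12
ee_pos: [433.1, 204.7, 46.8]
ee_rot: [-179.8, -0.0, 123.9]
force: [-0.3, 0.8, -0.0]
gripper_width: 50.2
gripper_force: 0.0
time_s: 7.53
ee_pos: [434.8, 206.1, 42.2]
ee_rot: [179.8, 0.0, 124.0]
force: [0.3, 0.7, -0.2]
gripper_width: 32.5
gripper_force: 0.0
time_s: 7.95
ee_pos: [432.0, 205.1, 69.6]
ee_rot: [-179.7, -0.1, 124.0]
force: [0.2, -0.4, -0.8]
gripper_width: 23.8
gripper_force: 20.0
time_s: 8.37
ee_pos: [435.6, 206.8, 164.5]
ee_rot: [179.6, -0.2, 90.4]
force: [0.0, 0.8, -1.2]
gripper_width: 24.1
gripper_force: 20.0
```

```bash
python3 -m crank '[{"grip":0.015,"x":-0.015,"y":0.01,"z":0,"yaw":0.012},{"grip":0.015,"x":-0.04,"y":0.025,"z":0,"yaw":0.012},{"grip":0.015,"x":-0.065,"y":0.04,"z":0,"yaw":0.012},{"grip":0.015,"x":-0.09,"y":0.055,"z":0,"yaw":0.012},{"grip":0.015,"x":-0.11,"y":0.07,"z":0,"yaw":0.012}]' 
python3 -m crank '[{"grip":0.015,"x":-0.025,"y":0.015,"z":0,"yaw":0},{"grip":0.015,"x":-0.05,"y":0.03,"z":0,"yaw":0},{"grip":0.015,"x":-0.07,"y":0.045,"z":0,"yaw":0},{"grip":0.015,"x":-0.085,"y":0.051,"z":0,"yaw":0},{"grip":0.015,"x":-0.085,"y":0.051,"z":0,"yaw":0}]' 
python3 -m crank '[{"grip":0.015,"x":0,"y":0,"z":0.02,"yaw":0},{"grip":0.015,"x":0,"y":0,"z":0.05,"yaw":0},{"grip":0.015,"x":0,"y":0,"z":0.08,"yaw":0},{"grip":0.015,"x":0,"y":0,"z":0.095,"yaw":0},{"grip":0.015,"x":0,"y":0,"z":0.1,"yaw":0}]' 
python3 -m crank '[{"grip":0.015,"x":0,"y":0,"z":0.004,"yaw":0},{"grip":0.015,"x":0,"y":0,"z":0.004,"yaw":0},{"grip":0.042,"x":0,"y":0,"z":0.004,"yaw":0},{"grip":0.042,"x":0,"y":0,"z":0.004,"yaw":0},{"grip":0.042,"x":0,"y":0,"z":0.004,"yaw":0}]'
python3 -m crank '[{"grip":0.042,"x":0,"y":0,"z":0,"yaw":0},{"grip":0.042,"x":0,"y":0,"z":-0.03,"yaw":0},{"grip":0.042,"x":0,"y":0,"z":-0.06,"yaw":0},{"grip":0.042,"x":0,"y":0,"z":-0.09,"yaw":0},{"grip":0.042,"x":0,"y":0,"z":-0.11,"yaw":0}]'
```

```text
time_s: 8.78
ee_pos: [505.4, 95.2, 160.9]
ee_rot: [-180.0, 0.0, 90.0]
force: [-0.1, 1.2, -0.0]
gripper_width: 23.8
gripper_force: 20.0
time_s: 9.2
ee_pos: [557.5, 9.2, 160.6]
ee_rot: [180.0, 0.1, 89.9]
force: [0.5, 0.0, -0.9]
gripper_width: 24.1
gripper_force: 20.0
time_s: 9.62
ee_pos: [553.5, 12.6, 58.0]
ee_rot: [-179.6, -0.0, 90.1]
force: [0.4, 0.1, -0.0]
gripper_width: 23.9
gripper_force: 20.0
time_s: 10.03
ee_pos: [557.1, 11.9, 58.2]
ee_rot: [179.9, -0.0, 90.1]
force: [-0.2, 0.1, -0.1]
gripper_width: 40.2
gripper_force: 0.0
time_s: 10.45
ee_pos: [557.4, 11.8, 170.3]
ee_rot: [179.7, -0.0, 90.0]
force: [1.0, -1.1, -0.2]
gripper_width: 42.2
gripper_force: 0.0
```

Both sticks are released in the drawer. Next I go in front of the handle with the fingers closed and check the sticks from there.

```bash
python3 -m crank '[{"grip":0.02,"x":0.005,"y":-0.03,"z":0,"yaw":0},{"grip":0.005,"x":0.01,"y":-0.065,"z":0,"yaw":0},{"grip":0.002,"x":0.02,"y":-0.1,"z":0,"yaw":0},{"grip":0.002,"x":0.029,"y":-0.135,"z":0,"yaw":0},{"grip":0.002,"x":0.029,"y":-0.155,"z":0,"yaw":0}]' 
python3 -m crank '[{"grip":0.002,"x":0,"y":0,"z":0.02,"yaw":0},{"grip":0.002,"x":0,"y":0,"z":0.05,"yaw":0},{"grip":0.002,"x":0,"y":0,"z":0.08,"yaw":0},{"grip":0.002,"x":0,"y":0,"z":0.1,"yaw":0},{"grip":0.002,"x":0,"y":0,"z":0.105,"yaw":0}]' 
python3 -c "
from h import *
sticks()
a=save('top','t4')[100:280,190:300,::-1];b=save('side','s4')[150:270,150:350,::-1]
cv2.imwrite('pics/c4.png',np.hstack([cv2.resize(a,(330,540)),cv2.copyMakeBorder(cv2.resize(b,(450,270)),0,270,0,0,0)]))"
```

```text
time_s: 10.87
ee_pos: [397.2, 41.4, 167.0]
ee_rot: [-179.9, -0.0, 90.1]
force: [-0.4, 0.6, -0.4]
gripper_width: 11.4
gripper_force: 0.0
time_s: 11.28
ee_pos: [399.1, 40.5, 59.8]
ee_rot: [-179.7, 0.0, 90.1]
force: [-1.2, -0.6, 0.2]
gripper_width: 2.1
gripper_force: 0.0
top [(np.int32(69), [240.6, 217.0]), (np.int32(63), [258.3, 216.1])]
side [(np.int32(195), [291.8, 14.1]), (np.int32(208), [308.1, 13.0]), (np.int32(233), [324.0, 13.7]), (np.int32(53), [290.3, 49.4]), (np.int32(37), [320.9, 50.7]), (np.int32(56), [336.1, 50.7]), (np.int32(32), [304.9, 51.7]), (np.int32(53), [352.1, 50.8]), (np.int32(51), [367.2, 50.9]), (np.int32(169), [278.1, 217.8])]
```

View pics/c4.png

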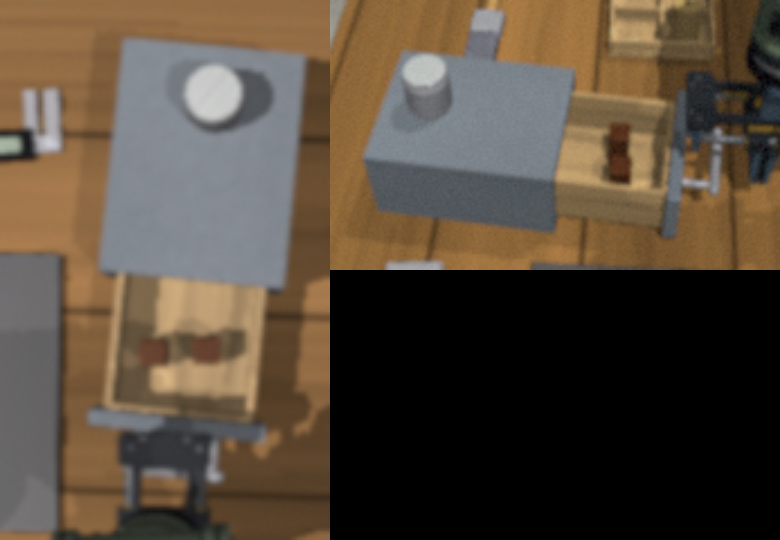

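Both sticks stand inside the drawer and the fingers sit in front of the handle. I push the drawer shut along its axis.

```bash
python3 -m crank '[{"grip":0.002,"x":0,"y":0.01,"z":0,"yaw":0},{"grip":0.002,"x":0,"y":0.02,"z":0,"yaw":0},{"grip":0.002,"x":-0.001,"y":0.03,"z":0,"yaw":0},{"grip":0.002,"x":-0.001,"y":0.04,"z":0,"yaw":0},{"grip":0.002,"x":-0.002,"y":0.05,"z":0,"yaw":0}]' 
python3 -m crank '[{"grip":0.002,"x":-0.001,"y":0.01,"z":0,"yaw":0},{"grip":0.002,"x":-0.001,"y":0.02,"z":0,"yaw":0},{"grip":0.002,"x":-0.002,"y":0.03,"z":0,"yaw":0},{"grip":0.002,"x":-0.003,"y":0.04,"z":0,"yaw":0},{"grip":0.002,"x":-0.004,"y":0.05,"z":0,"yaw":0}]' 
python3 -m crank '[{"grip":0.002,"x":-0.001,"y":0.008,"z":0,"yaw":0},{"grip":0.002,"x":-0.001,"y":0.015,"z":0,"yaw":0},{"grip":0.002,"x":-0.002,"y":0.02,"z":0,"yaw":0},{"grip":0.002,"x":-0.002,"y":0.025,"z":0,"yaw":0},{"grip":0.002,"x":-0.002,"y":0.028,"z":0,"yaw":0}]' 
python3 -c "
from h import *
a=save('top','t5')[100:280,190:300,::-1];b=save('side','s5')[150:270,150:350,::-1]
cv2.imwrite('pics/c5.png',np.hstack([cv2.resize(a,(330,540)),cv2.copyMakeBorder(cv2.resize(b,(450,270)),0,270,0,0,0)]))"
```

```text
time_s: 11.9
ee_pos: [452.5, 38.7, 62.2]
ee_rot: [180.0, -0.0, 90.0]
force: [-1.7, 0.4, 1.0]
gripper_width: 2.0
gripper_force: 0.8
time_s: 12.32
ee_pos: [502.2, 34.9, 61.8]
ee_rot: [-180.0, -0.0, 90.0]
force: [-0.8, 0.8, 1.1]
gripper_width: 2.1
gripper_force: 0.7
time_s: 12.73
ee_pos: [529.8, 32.6, 61.9]
ee_rot: [180.0, 0.0, 90.1]
force: [-0.6, -1.8, 0.3]
gripper_width: 2.0
gripper_force: 0.5
```

View pics/c5.png

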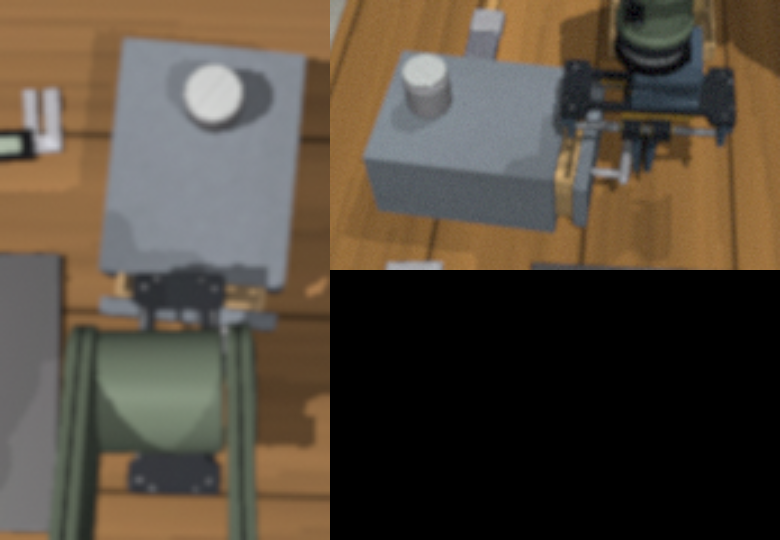

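About 20 mm of drawer is still showing, so I continue gently.

```bash
python3 -m crank '[{"grip":0.002,"x":0,"y":0.003,"z":0,"yaw":0},{"grip":0.002,"x":0,"y":0.006,"z":0,"yaw":0},{"grip":0.002,"x":0,"y":0.009,"z":0,"yaw":0},{"grip":0.002,"x":-0.001,"y":0.012,"z":0,"yaw":0},{"grip":0.002,"x":-0.001,"y":0.015,"z":0,"yaw":0}]' 
python3 -m crank '[{"grip":0.002,"x":0,"y":0.001,"z":0,"yaw":0},{"grip":0.002,"x":0,"y":0.002,"z":0,"yaw":0},{"grip":0.002,"x":0,"y":0.003,"z":0,"yaw":0},{"grip":0.002,"x":0,"y":0.003,"z":0,"yaw":0},{"grip":0.002,"x":0,"y":0.003,"z":0,"yaw":0}]'
python3 -m crank '[{"grip":0.002,"x":0,"y":0.001,"z":0,"yaw":0},{"grip":0.002,"x":0,"y":0.002,"z":0,"yaw":0},{"grip":0.002,"x":0,"y":0.002,"z":0,"yaw":0},{"grip":0.002,"x":0,"y":0.002,"z":0,"yaw":0},{"grip":0.002,"x":0,"y":0.002,"z":0,"yaw":0}]'
```

```text
time_s: 13.25
ee_pos: [544.5, 31.9, 62.0]
ee_rot: [180.0, -0.0, 90.1]
force: [-2.0, -0.5, 1.1]
gripper_width: 2.1
gripper_force: 0.6
time_s: 13.67
ee_pos: [547.5, 31.8, 62.0]
ee_rot: [180.0, -0.0, 90.1]
force: [-0.6, 0.1, -0.6]
gripper_width: 2.2
gripper_force: 0.2
time_s: 14.08
ee_pos: [549.4, 31.8, 62.0]
ee_rot: [180.0, -0.0, 90.1]
force: [-0.1, 0.3, 0.0]
gripper_width: 1.8
gripper_force: 0.2
```

```bash
python3 -m crank '[{"grip":0.002,"x":0,"y":0.001,"z":0,"yaw":0},{"grip":0.002,"x":0,"y":0.002,"z":0,"yaw":0},{"grip":0.002,"x":0,"y":0.002,"z":0,"yaw":0},{"grip":0.002,"x":0,"y":0.002,"z":0,"yaw":0},{"grip":0.002,"x":0,"y":0.002,"z":0,"yaw":0}]'
python3 -m crank '[{"grip":0.002,"x":0,"y":0.001,"z":0,"yaw":0},{"grip":0.002,"x":0,"y":0.002,"z":0,"yaw":0},{"grip":0.002,"x":0,"y":0.002,"z":0,"yaw":0},{"grip":0.002,"x":0,"y":0.002,"z":0,"yaw":0},{"grip":0.002,"x":0,"y":0.002,"z":0,"yaw":0}]'
python3 -m crank '[{"grip":0.002,"x":0,"y":0.001,"z":0,"yaw":0},{"grip":0.002,"x":0,"y":0.002,"z":0,"yaw":0},{"grip":0.002,"x":0,"y":0.002,"z":0,"yaw":0},{"grip":0.002,"x":0,"y":0.002,"z":0,"yaw":0},{"grip":0.002,"x":0,"y":0.002,"z":0,"yaw":0}]'
```

```text
time_s: 14.5
ee_pos: [551.0, 31.7, 61.9]
ee_rot: [-180.0, 0.0, 90.1]
force: [-1.1, 0.1, 1.0]
gripper_width: 1.7
gripper_force: 0.9
time_s: 14.92
ee_pos: [551.3, 31.7, 61.8]
ee_rot: [-179.7, 0.0, 90.0]
force: [-6.3, -0.4, 3.8]
gripper_width: 2.0
gripper_force: 3.2
time_s: 15.33
ee_pos: [551.4, 31.7, 61.7]
ee_rot: [-179.5, 0.0, 90.0]
force: [-10.4, -1.4, 6.6]
gripper_width: 1.9
gripper_force: 5.3
```

The force rises at x=551.4, so the drawer is against its stop. I back off, rise, move over the farthest plug and check.

```bash
python3 -m crank '[{"grip":0.002,"x":0,"y":-0.01,"z":0,"yaw":0},{"grip":0.002,"x":0,"y":-0.03,"z":0,"yaw":0},{"grip":0.002,"x":0,"y":-0.05,"z":0,"yaw":0},{"grip":0.002,"x":0,"y":-0.05,"z":-0.02,"yaw":0},{"grip":0.002,"x":0,"y":-0.05,"z":-0.05,"yaw":0}]'
python3 -m crank '[{"grip":0.02,"x":0.01,"y":0,"z":-0.03,"yaw":0},{"grip":0.04,"x":0.03,"y":0,"z":-0.06,"yaw":0},{"grip":0.054,"x":0.06,"y":0.01,"z":-0.08,"yaw":0},{"grip":0.054,"x":0.09,"y":0.02,"z":-0.08,"yaw":0},{"grip":0.054,"x":0.11,"y":0.03,"z":-0.08,"yaw":0}]'
python3 -m crank '[{"grip":0.054,"x":0.025,"y":0.01,"z":0,"yaw":0},{"grip":0.054,"x":0.055,"y":0.025,"z":0,"yaw":0},{"grip":0.054,"x":0.09,"y":0.035,"z":0,"yaw":0},{"grip":0.054,"x":0.12,"y":0.045,"z":0,"yaw":0},{"grip":0.054,"x":0.14,"y":0.047,"z":0,"yaw":0}]'
python3 -m crank '[{"grip":0.054,"x":0,"y":0,"z":0,"yaw":0},{"grip":0.054,"x":0,"y":0,"z":0,"yaw":0},{"grip":0.054,"x":0,"y":0,"z":0,"yaw":0},{"grip":0.054,"x":0,"y":0,"z":0,"yaw":0},{"grip":0.054,"x":0,"y":0,"z":0,"yaw":0}]'
python3 -c "
from h import *
a=save('top','t6')[100:280,110:300,::-1];
cv2.imwrite('pics/c6.png',cv2.resize(a,(570,540)))
p=ray('top',[[0,0]],0);C=proj('top',[[0,0,0]])"
```

```text
time_s: 15.75
ee_pos: [502.6, 31.9, 110.2]
ee_rot: [-179.7, -0.0, 90.1]
force: [1.2, -0.9, -0.5]
gripper_width: 1.9
gripper_force: 0.0
time_s: 16.17
ee_pos: [537.1, 144.6, 194.4]
ee_rot: [179.6, -0.2, 90.1]
force: [0.4, 0.1, 0.2]
gripper_width: 32.1
gripper_force: 0.0
time_s: 16.58
ee_pos: [583.9, 285.4, 191.8]
ee_rot: [179.8, -0.2, 90.1]
force: [0.3, -0.6, 0.2]
gripper_width: 54.1
gripper_force: 0.0
time_s: 17.0
ee_pos: [582.0, 280.7, 192.3]
ee_rot: [180.0, -0.0, 90.0]
force: [-0.6, -0.6, 1.1]
gripper_width: 54.1
gripper_force: 0.0
```

View pics/c6.png

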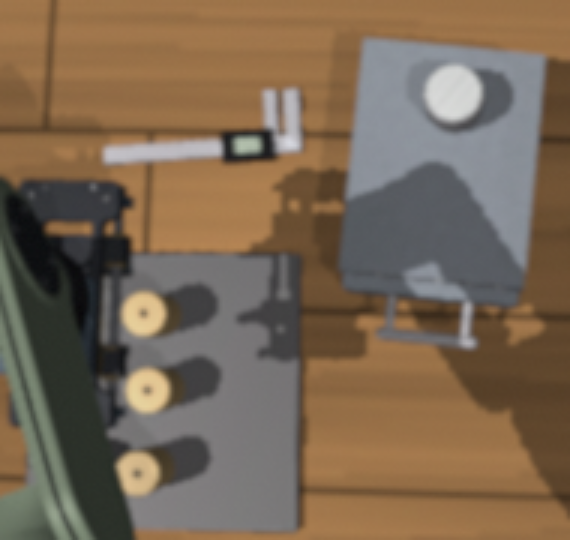

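The drawer front is flush with the cabinet, and the plugs are unmoved at crop (143,312), (147,388) and (137,472). I grasp plug A.

```bash
python3 -m crank '[{"grip":0.054,"x":0.001,"y":0,"z":0.02,"yaw":0},{"grip":0.054,"x":0.001,"y":0,"z":0.055,"yaw":0},{"grip":0.054,"x":0.001,"y":0,"z":0.09,"yaw":0},{"grip":0.054,"x":0.001,"y":0,"z":0.115,"yaw":0},{"grip":0.054,"x":0.001,"y":0,"z":0.13,"yaw":0}]' 30
python3 -m crank '[{"grip":0.054,"x":0,"y":0,"z":0.007,"yaw":0},{"grip":0.054,"x":0,"y":0,"z":0.007,"yaw":0},{"grip":0.03,"x":0,"y":0,"z":0.007,"yaw":0},{"grip":0.03,"x":0,"y":0,"z":0.007,"yaw":0},{"grip":0.03,"x":0,"y":0,"z":0.007,"yaw":0}]'
python3 -m crank '[{"grip":0.03,"x":0,"y":0,"z":0,"yaw":0},{"grip":0.03,"x":0,"y":0,"z":0,"yaw":0},{"grip":0.03,"x":0,"y":0,"z":-0.01,"yaw":0},{"grip":0.03,"x":0,"y":0,"z":-0.03,"yaw":0},{"grip":0.03,"x":0,"y":0,"z":-0.05,"yaw":0}]'
python3 -m crank '[{"grip":0.03,"x":0,"y":0,"z":-0.025,"yaw":0},{"grip":0.03,"x":0,"y":0,"z":-0.05,"yaw":0},{"grip":0.03,"x":-0.01,"y":0,"z":-0.075,"yaw":0},{"grip":0.03,"x":-0.03,"y":0,"z":-0.085,"yaw":0},{"grip":0.03,"x":-0.055,"y":0,"z":-0.085,"yaw":0}]'
```

```text
time_s: 17.47
ee_pos: [580.3, 281.3, 58.8]
ee_rot: [-179.7, 0.1, 90.0]
force: [-0.6, -0.2, -0.4]
gripper_width: 53.9
gripper_force: 0.0
time_s: 17.88
ee_pos: [583.0, 283.2, 56.8]
ee_rot: [179.8, -0.1, 90.0]
force: [-0.5, -0.2, 1.5]
gripper_width: 39.5
gripper_force: 30.0
time_s: 18.3
ee_pos: [581.0, 282.5, 104.8]
ee_rot: [-179.8, 0.1, 90.1]
force: [-0.3, -0.1, -1.4]
gripper_width: 39.5
gripper_force: 30.0
time_s: 18.72
ee_pos: [583.3, 229.1, 193.7]
ee_rot: [179.7, -0.2, 90.2]
force: [0.6, -0.4, -1.4]
gripper_width: 39.6
gripper_force: 30.0
```

```bash
python3 -m crank '[{"grip":0.03,"x":-0.03,"y":-0.005,"z":0,"yaw":0},{"grip":0.03,"x":-0.06,"y":-0.01,"z":0,"yaw":0},{"grip":0.03,"x":-0.09,"y":-0.015,"z":0,"yaw":0},{"grip":0.03,"x":-0.12,"y":-0.02,"z":0,"yaw":0},{"grip":0.03,"x":-0.15,"y":-0.025,"z":0,"yaw":0}]' 
python3 -m crank '[{"grip":0.03,"x":-0.03,"y":-0.005,"z":0,"yaw":0},{"grip":0.03,"x":-0.06,"y":-0.01,"z":0,"yaw":0},{"grip":0.03,"x":-0.09,"y":-0.013,"z":0,"yaw":0},{"grip":0.03,"x":-0.12,"y":-0.013,"z":0,"yaw":0},{"grip":0.03,"x":-0.15,"y":-0.013,"z":0,"yaw":0}]' 
python3 -m crank '[{"grip":0.03,"x":-0.03,"y":0,"z":0,"yaw":0},{"grip":0.03,"x":-0.06,"y":0,"z":0,"yaw":0},{"grip":0.03,"x":-0.09,"y":0,"z":0,"yaw":0},{"grip":0.03,"x":-0.12,"y":0,"z":0,"yaw":0},{"grip":0.03,"x":-0.15,"y":0,"z":0,"yaw":0}]' 
python3 -m crank '[{"grip":0.03,"x":-0.03,"y":0,"z":0,"yaw":0},{"grip":0.03,"x":-0.06,"y":0,"z":0,"yaw":0},{"grip":0.03,"x":-0.09,"y":0,"z":0,"yaw":0},{"grip":0.03,"x":-0.108,"y":0,"z":0,"yaw":0},{"grip":0.03,"x":-0.116,"y":0,"z":0,"yaw":0}]' 
python3 -m crank '[{"grip":0.03,"x":0,"y":0,"z":0.02,"yaw":0},{"grip":0.03,"x":0,"y":0,"z":0.04,"yaw":0},{"grip":0.03,"x":0,"y":0,"z":0.06,"yaw":0},{"grip":0.03,"x":0,"y":0,"z":0.06,"yaw":0},{"grip":0.03,"x":0,"y":0,"z":0.06,"yaw":0}]'
python3 -c "
from h import *
print(state()['ee_pos'])
a=save('top','t7')[190:280,310:420,::-1];b=save('side','s7')[100:200,250:350,::-1]
cv2.imwrite('pics/c7.png',np.hstack([cv2.resize(a,(440,360)),cv2.resize(b,(360,360))]))"
```

```text
time_s: 19.13
ee_pos: [556.2, 76.5, 190.1]
ee_rot: [-180.0, -0.0, 90.1]
force: [0.4, 0.1, -2.5]
gripper_width: 39.6
gripper_force: 30.0
time_s: 19.55
ee_pos: [543.5, -73.4, 190.2]
ee_rot: [-180.0, -0.0, 90.1]
force: [0.1, 0.7, -1.6]
gripper_width: 39.7
gripper_force: 30.0
time_s: 19.97
ee_pos: [543.9, -223.4, 190.1]
ee_rot: [-180.0, -0.0, 90.1]
force: [0.1, 1.1, -1.9]
gripper_width: 39.7
gripper_force: 30.0
time_s: 20.38
ee_pos: [544.2, -340.4, 189.6]
ee_rot: [-180.0, 0.0, 89.9]
force: [0.1, 0.6, -2.2]
gripper_width: 39.4
gripper_force: 30.0
time_s: 20.8
ee_pos: [544.2, -336.7, 129.2]
ee_rot: [-179.9, -0.1, 90.1]
force: [0.1, -0.3, -1.1]
gripper_width: 39.4
gripper_force: 30.0
[ 544.15858376 -336.73219037  129.16938339]
```

View pics/c7.png

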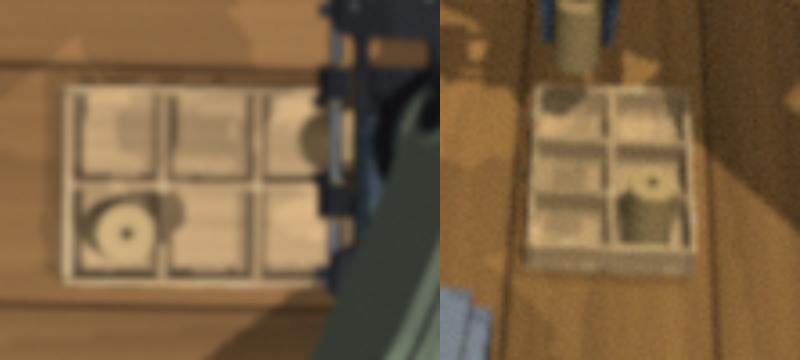

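The plug hangs over cell 3 (top crop, right edge), the packed plug sits in cell 2, and the fingers are aligned with the cells. I lower the plug in and release.

```bash
python3 -m crank '[{"grip":0.03,"x":-0.001,"y":0,"z":0.015,"yaw":0},{"grip":0.03,"x":-0.001,"y":0,"z":0.035,"yaw":0},{"grip":0.03,"x":-0.001,"y":0,"z":0.055,"yaw":0},{"grip":0.03,"x":-0.001,"y":0,"z":0.068,"yaw":0},{"grip":0.03,"x":-0.001,"y":0,"z":0.074,"yaw":0}]' 
python3 -m crank '[{"grip":0.03,"x":0,"y":0,"z":0.003,"yaw":0},{"grip":0.03,"x":0,"y":0,"z":0.006,"yaw":0},{"grip":0.03,"x":0,"y":0,"z":0.007,"yaw":0},{"grip":0.03,"x":0,"y":0,"z":0.007,"yaw":0},{"grip":0.03,"x":0,"y":0,"z":0.007,"yaw":0}]'
python3 -m crank '[{"grip":0.042,"x":0,"y":0,"z":0,"yaw":0},{"grip":0.048,"x":0,"y":0,"z":0,"yaw":0},{"grip":0.05,"x":0,"y":0,"z":0,"yaw":0},{"grip":0.05,"x":0,"y":0,"z":0,"yaw":0},{"grip":0.05,"x":0,"y":0,"z":0,"yaw":0}]'
python3 -m crank '[{"grip":0.05,"x":0,"y":0,"z":-0.02,"yaw":0},{"grip":0.05,"x":0,"y":0,"z":-0.05,"yaw":0},{"grip":0.05,"x":0,"y":0,"z":-0.085,"yaw":0},{"grip":0.05,"x":0,"y":0,"z":-0.12,"yaw":0},{"grip":0.05,"x":0,"y":0,"z":-0.14,"yaw":0}]'
```

```text
time_s: 21.32
ee_pos: [544.6, -338.8, 55.6]
ee_rot: [-180.0, -0.0, 90.1]
force: [0.2, 0.5, -1.8]
gripper_width: 39.4
gripper_force: 30.0
time_s: 21.73
ee_pos: [545.1, -339.5, 49.8]
ee_rot: [179.9, 0.0, 90.1]
force: [0.4, -0.1, -1.8]
gripper_width: 39.5
gripper_force: 30.0
time_s: 22.15
ee_pos: [544.7, -339.3, 49.1]
ee_rot: [180.0, 0.0, 90.1]
force: [-0.2, -0.2, -0.2]
gripper_width: 50.0
gripper_force: 0.0
time_s: 22.57
ee_pos: [545.8, -340.0, 193.3]
ee_rot: [179.7, 0.2, 90.1]
force: [0.6, -1.1, 0.7]
gripper_width: 50.0
gripper_force: 0.0
```

```bash
python3 -m crank '[{"grip":0.054,"x":0.03,"y":-0.006,"z":0,"yaw":0},{"grip":0.054,"x":0.06,"y":-0.012,"z":0,"yaw":0},{"grip":0.054,"x":0.092,"y":-0.018,"z":0,"yaw":0},{"grip":0.054,"x":0.123,"y":-0.024,"z":0,"yaw":0},{"grip":0.054,"x":0.154,"y":-0.0305,"z":0,"yaw":0}]' 
python3 -m crank '[{"grip":0.054,"x":0.031,"y":0,"z":0,"yaw":0},{"grip":0.054,"x":0.062,"y":0,"z":0,"yaw":0},{"grip":0.054,"x":0.093,"y":0,"z":0,"yaw":0},{"grip":0.054,"x":0.124,"y":0,"z":0,"yaw":0},{"grip":0.054,"x":0.155,"y":0,"z":0,"yaw":0}]' 
python3 -m crank '[{"grip":0.054,"x":0.031,"y":0,"z":0,"yaw":0},{"grip":0.054,"x":0.062,"y":0,"z":0,"yaw":0},{"grip":0.054,"x":0.093,"y":0,"z":0,"yaw":0},{"grip":0.054,"x":0.124,"y":0,"z":0,"yaw":0},{"grip":0.054,"x":0.155,"y":0,"z":0,"yaw":0}]' 
python3 -m crank '[{"grip":0.054,"x":0.031,"y":0,"z":0,"yaw":0},{"grip":0.054,"x":0.062,"y":0,"z":0,"yaw":0},{"grip":0.054,"x":0.093,"y":0,"z":0,"yaw":0},{"grip":0.054,"x":0.124,"y":0,"z":0,"yaw":0},{"grip":0.054,"x":0.153,"y":0,"z":0,"yaw":0}]' 
python3 -m crank '[{"grip":0.054,"x":0,"y":0,"z":0,"yaw":0},{"grip":0.054,"x":0,"y":0,"z":0.02,"yaw":0},{"grip":0.054,"x":0,"y":0,"z":0.05,"yaw":0},{"grip":0.054,"x":0,"y":0,"z":0.07,"yaw":0},{"grip":0.054,"x":0,"y":0,"z":0.07,"yaw":0}]'
```

```text
time_s: 22.98
ee_pos: [513.4, -183.9, 189.0]
ee_rot: [180.0, -0.0, 90.0]
force: [0.3, -0.4, -0.5]
gripper_width: 54.2
gripper_force: 0.0
time_s: 23.4
ee_pos: [513.6, -28.8, 189.2]
ee_rot: [180.0, -0.0, 90.0]
force: [0.2, 0.1, 0.5]
gripper_width: 54.0
gripper_force: 0.0
time_s: 23.82
ee_pos: [513.4, 126.3, 189.2]
ee_rot: [180.0, -0.0, 90.1]
force: [-0.4, -0.3, 0.2]
gripper_width: 54.3
gripper_force: 0.0
time_s: 24.23
ee_pos: [513.3, 279.6, 189.1]
ee_rot: [180.0, -0.0, 90.1]
force: [0.3, -0.7, 0.1]
gripper_width: 53.7
gripper_force: 0.0
time_s: 24.65
ee_pos: [510.7, 275.9, 114.8]
ee_rot: [-179.5, 0.3, 90.1]
force: [0.2, -0.1, -0.7]
gripper_width: 54.0
gripper_force: 0.0
```

```bash
python3 -m crank '[{"grip":0.054,"x":0,"y":0.0005,"z":0.02,"yaw":0},{"grip":0.054,"x":0,"y":0.0005,"z":0.04,"yaw":0},{"grip":0.054,"x":0,"y":0.0005,"z":0.055,"yaw":0},{"grip":0.054,"x":0,"y":0.0005,"z":0.062,"yaw":0},{"grip":0.054,"x":0,"y":0.0005,"z":0.064,"yaw":0}]'
python3 -m crank '[{"grip":0.054,"x":0,"y":0,"z":0,"yaw":0},{"grip":0.03,"x":0,"y":0,"z":0,"yaw":0},{"grip":0.03,"x":0,"y":0,"z":0,"yaw":0},{"grip":0.03,"x":0,"y":0,"z":0,"yaw":0},{"grip":0.03,"x":0,"y":0,"z":0,"yaw":0}]'
python3 -m crank '[{"grip":0.03,"x":0,"y":0,"z":0,"yaw":0},{"grip":0.03,"x":0,"y":0,"z":0,"yaw":0},{"grip":0.03,"x":0,"y":0,"z":-0.01,"yaw":0},{"grip":0.03,"x":0,"y":0,"z":-0.03,"yaw":0},{"grip":0.03,"x":0,"y":0,"z":-0.05,"yaw":0}]'
python3 -m crank '[{"grip":0.03,"x":0,"y":0,"z":-0.025,"yaw":0},{"grip":0.03,"x":0,"y":0,"z":-0.05,"yaw":0},{"grip":0.03,"x":-0.01,"y":0,"z":-0.075,"yaw":0},{"grip":0.03,"x":-0.03,"y":0,"z":-0.085,"yaw":0},{"grip":0.03,"x":-0.055,"y":0,"z":-0.085,"yaw":0}]'
python3 -m crank '[{"grip":0.03,"x":-0.033,"y":0.005,"z":0,"yaw":0},{"grip":0.03,"x":-0.066,"y":0.01,"z":0,"yaw":0},{"grip":0.03,"x":-0.1,"y":0.015,"z":0,"yaw":0},{"grip":0.03,"x":-0.133,"y":0.02,"z":0,"yaw":0},{"grip":0.03,"x":-0.165,"y":0.025,"z":0,"yaw":0}]'
python3 -m crank '[{"grip":0.03,"x":-0.033,"y":0.005,"z":0,"yaw":0},{"grip":0.03,"x":-0.066,"y":0.005,"z":0,"yaw":0},{"grip":0.03,"x":-0.1,"y":0.005,"z":0,"yaw":0},{"grip":0.03,"x":-0.133,"y":0.005,"z":0,"yaw":0},{"grip":0.03,"x":-0.165,"y":0.005,"z":0,"yaw":0}]'
python3 -m crank '[{"grip":0.03,"x":-0.033,"y":0,"z":0,"yaw":0},{"grip":0.03,"x":-0.066,"y":0,"z":0,"yaw":0},{"grip":0.03,"x":-0.1,"y":0,"z":0,"yaw":0},{"grip":0.03,"x":-0.133,"y":0,"z":0,"yaw":0},{"grip":0.03,"x":-0.165,"y":0,"z":0,"yaw":0}]'
python3 -m crank '[{"grip":0.03,"x":0,"y":0,"z":0.02,"yaw":0},{"grip":0.03,"x":0,"y":0,"z":0.04,"yaw":0},{"grip":0.03,"x":0,"y":0,"z":0.06,"yaw":0},{"grip":0.03,"x":0,"y":0,"z":0.06,"yaw":0},{"grip":0.03,"x":0,"y":0,"z":0.06,"yaw":0}]'
```

```text
time_s: 25.07
ee_pos: [513.9, 277.4, 54.8]
ee_rot: [-180.0, 0.0, 90.0]
force: [-0.2, 0.0, 0.1]
gripper_width: 54.2
gripper_force: 0.0
time_s: 25.48
ee_pos: [514.7, 278.1, 56.2]
ee_rot: [179.9, -0.1, 90.1]
force: [-0.5, 0.4, 3.4]
gripper_width: 39.6
gripper_force: 30.0
time_s: 25.9
ee_pos: [513.0, 277.3, 104.8]
ee_rot: [-179.8, 0.1, 90.1]
force: [0.8, 0.7, -1.7]
gripper_width: 39.3
gripper_force: 30.0
time_s: 26.32
ee_pos: [515.4, 223.8, 193.3]
ee_rot: [179.7, -0.2, 90.2]
force: [1.1, -0.4, 0.3]
gripper_width: 39.4
gripper_force: 30.0
time_s: 26.73
ee_pos: [538.6, 56.2, 190.1]
ee_rot: [-180.0, 0.0, 90.1]
force: [0.4, 0.4, -1.8]
gripper_width: 39.2
gripper_force: 30.0
time_s: 27.15
ee_pos: [543.6, -108.8, 190.0]
ee_rot: [-180.0, -0.0, 90.0]
force: [0.7, -0.4, -2.5]
gripper_width: 39.3
gripper_force: 30.0
time_s: 27.57
ee_pos: [543.8, -273.7, 189.9]
ee_rot: [-179.9, -0.0, 90.0]
force: [-0.9, -0.9, -1.2]
gripper_width: 39.3
gripper_force: 30.0
time_s: 27.98
ee_pos: [543.7, -271.8, 129.1]
ee_rot: [-179.8, -0.1, 90.1]
force: [-1.0, 0.7, -0.8]
gripper_width: 39.4
gripper_force: 30.0
```

```bash
python3 -m crank '[{"grip":0.03,"x":-0.001,"y":0,"z":0.015,"yaw":0},{"grip":0.03,"x":-0.001,"y":0,"z":0.035,"yaw":0},{"grip":0.03,"x":-0.001,"y":0,"z":0.055,"yaw":0},{"grip":0.03,"x":-0.001,"y":0,"z":0.068,"yaw":0},{"grip":0.03,"x":-0.001,"y":0,"z":0.074,"yaw":0}]' 
python3 -m crank '[{"grip":0.03,"x":0,"y":0,"z":0.003,"yaw":0},{"grip":0.03,"x":0,"y":0,"z":0.006,"yaw":0},{"grip":0.03,"x":0,"y":0,"z":0.007,"yaw":0},{"grip":0.03,"x":0,"y":0,"z":0.007,"yaw":0},{"grip":0.03,"x":0,"y":0,"z":0.007,"yaw":0}]'
python3 -m crank '[{"grip":0.042,"x":0,"y":0,"z":0,"yaw":0},{"grip":0.048,"x":0,"y":0,"z":0,"yaw":0},{"grip":0.05,"x":0,"y":0,"z":0,"yaw":0},{"grip":0.05,"x":0,"y":0,"z":0,"yaw":0},{"grip":0.05,"x":0,"y":0,"z":0,"yaw":0}]'
python3 -m crank '[{"grip":0.05,"x":0,"y":0,"z":-0.02,"yaw":0},{"grip":0.05,"x":0,"y":0,"z":-0.05,"yaw":0},{"grip":0.05,"x":0,"y":0,"z":-0.085,"yaw":0},{"grip":0.05,"x":0,"y":0,"z":-0.12,"yaw":0},{"grip":0.05,"x":0,"y":0,"z":-0.14,"yaw":0}]'
python3 -m crank '[{"grip":0.054,"x":0.028,"y":-0.01,"z":0,"yaw":0},{"grip":0.054,"x":0.056,"y":-0.02,"z":0,"yaw":0},{"grip":0.054,"x":0.084,"y":-0.03,"z":0,"yaw":0},{"grip":0.054,"x":0.112,"y":-0.04,"z":0,"yaw":0},{"grip":0.054,"x":0.14,"y":-0.052,"z":0,"yaw":0}]' 
python3 -m crank '[{"grip":0.054,"x":0.028,"y":-0.01,"z":0,"yaw":0},{"grip":0.054,"x":0.056,"y":-0.02,"z":0,"yaw":0},{"grip":0.054,"x":0.084,"y":-0.03,"z":0,"yaw":0},{"grip":0.054,"x":0.112,"y":-0.04,"z":0,"yaw":0},{"grip":0.054,"x":0.14,"y":-0.052,"z":0,"yaw":0}]' 
python3 -m crank '[{"grip":0.054,"x":0.028,"y":0,"z":0,"yaw":0},{"grip":0.054,"x":0.056,"y":0,"z":0,"yaw":0},{"grip":0.054,"x":0.084,"y":0,"z":0,"yaw":0},{"grip":0.054,"x":0.112,"y":0,"z":0,"yaw":0},{"grip":0.054,"x":0.14,"y":0,"z":0,"yaw":0}]' 
python3 -m crank '[{"grip":0.054,"x":0.028,"y":0,"z":0,"yaw":0},{"grip":0.054,"x":0.056,"y":0,"z":0,"yaw":0},{"grip":0.054,"x":0.084,"y":0,"z":0,"yaw":0},{"grip":0.054,"x":0.112,"y":0,"z":0,"yaw":0},{"grip":0.054,"x":0.137,"y":0,"z":0,"yaw":0}]' 
python3 -m crank '[{"grip":0.054,"x":0,"y":0,"z":0,"yaw":0},{"grip":0.054,"x":0,"y":0,"z":0.02,"yaw":0},{"grip":0.054,"x":0,"y":0,"z":0.05,"yaw":0},{"grip":0.054,"x":0,"y":0,"z":0.07,"yaw":0},{"grip":0.054,"x":0,"y":0,"z":0.07,"yaw":0}]'
python3 -c "
from h import *
a=save('top','t8')[180:280,110:410,::-1]
cv2.imwrite('pics/c8.png',cv2.resize(a,(798,266)))"
```

```text
time_s: 28.4
ee_pos: [544.6, -272.9, 55.7]
ee_rot: [-180.0, -0.0, 90.1]
force: [0.0, 0.6, -1.3]
gripper_width: 39.1
gripper_force: 30.0
time_s: 28.82
ee_pos: [545.0, -273.4, 49.8]
ee_rot: [179.9, 0.0, 90.1]
force: [-0.0, 0.3, -2.6]
gripper_width: 39.0
gripper_force: 30.0
time_s: 29.23
ee_pos: [544.7, -273.2, 49.1]
ee_rot: [180.0, 0.0, 90.1]
force: [0.1, -0.2, -0.6]
gripper_width: 50.0
gripper_force: 0.0
time_s: 29.65
ee_pos: [545.8, -273.9, 193.2]
ee_rot: [179.7, 0.1, 90.1]
force: [0.6, -0.7, -0.9]
gripper_width: 50.0
gripper_force: 0.0
time_s: 30.07
ee_pos: [491.9, -132.1, 189.0]
ee_rot: [180.0, -0.0, 90.0]
force: [0.8, 0.7, 0.8]
gripper_width: 54.3
gripper_force: 0.0
time_s: 30.48
ee_pos: [439.8, 7.9, 189.2]
ee_rot: [179.9, -0.0, 90.0]
force: [0.8, 0.6, 0.2]
gripper_width: 54.0
gripper_force: 0.0
time_s: 30.9
ee_pos: [439.9, 148.1, 189.2]
ee_rot: [180.0, -0.0, 90.1]
force: [0.9, -0.3, 0.2]
gripper_width: 54.1
gripper_force: 0.0
time_s: 31.32
ee_pos: [439.8, 285.4, 189.1]
ee_rot: [180.0, -0.0, 90.1]
force: [0.1, -0.4, 0.2]
gripper_width: 54.2
gripper_force: 0.0
time_s: 31.73
ee_pos: [437.3, 281.6, 115.2]
ee_rot: [-179.6, 0.3, 90.1]
force: [-1.0, -0.2, -0.4]
gripper_width: 53.6
gripper_force: 0.0
```

View pics/c8.png

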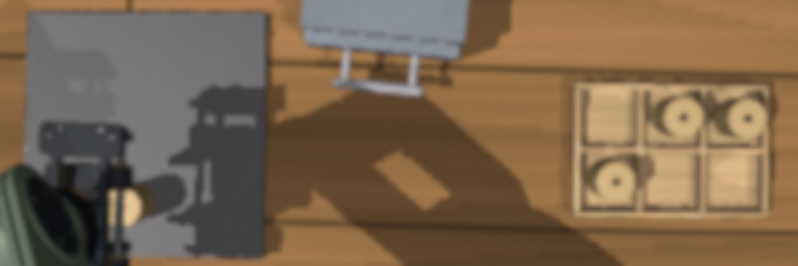

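Two plugs stand centred in cells 3 and 4 and packed1 is intact. Next is plug C, into cell 0.

```bash
python3 -m crank '[{"grip":0.054,"x":0,"y":0,"z":0.02,"yaw":0},{"grip":0.054,"x":0,"y":0,"z":0.04,"yaw":0},{"grip":0.054,"x":0,"y":0,"z":0.055,"yaw":0},{"grip":0.054,"x":0,"y":0,"z":0.062,"yaw":0},{"grip":0.054,"x":0,"y":0,"z":0.064,"yaw":0}]'
python3 -m crank '[{"grip":0.054,"x":0,"y":0,"z":0,"yaw":0},{"grip":0.03,"x":0,"y":0,"z":0,"yaw":0},{"grip":0.03,"x":0,"y":0,"z":0,"yaw":0},{"grip":0.03,"x":0,"y":0,"z":0,"yaw":0},{"grip":0.03,"x":0,"y":0,"z":0,"yaw":0}]'
python3 -m crank '[{"grip":0.03,"x":0,"y":0,"z":0,"yaw":0},{"grip":0.03,"x":0,"y":0,"z":0,"yaw":0},{"grip":0.03,"x":0,"y":0,"z":-0.01,"yaw":0},{"grip":0.03,"x":0,"y":0,"z":-0.03,"yaw":0},{"grip":0.03,"x":0,"y":0,"z":-0.05,"yaw":0}]'
python3 -m crank '[{"grip":0.03,"x":0,"y":0,"z":-0.025,"yaw":0},{"grip":0.03,"x":0,"y":0,"z":-0.05,"yaw":0},{"grip":0.03,"x":-0.01,"y":0,"z":-0.075,"yaw":0},{"grip":0.03,"x":-0.03,"y":0,"z":-0.085,"yaw":0},{"grip":0.03,"x":-0.055,"y":0,"z":-0.085,"yaw":0}]'
python3 -m crank '[{"grip":0.03,"x":-0.028,"y":0,"z":0,"yaw":0},{"grip":0.03,"x":-0.056,"y":0,"z":0,"yaw":0},{"grip":0.03,"x":-0.084,"y":0,"z":0,"yaw":0},{"grip":0.03,"x":-0.112,"y":0,"z":0,"yaw":0},{"grip":0.03,"x":-0.142,"y":0,"z":0,"yaw":0}]'
python3 -m crank '[{"grip":0.03,"x":-0.028,"y":0.004,"z":0,"yaw":0},{"grip":0.03,"x":-0.056,"y":0.008,"z":0,"yaw":0},{"grip":0.03,"x":-0.084,"y":0.012,"z":0,"yaw":0},{"grip":0.03,"x":-0.112,"y":0.016,"z":0,"yaw":0},{"grip":0.03,"x":-0.142,"y":0.02,"z":0,"yaw":0}]'
python3 -m crank '[{"grip":0.03,"x":-0.028,"y":0.004,"z":0,"yaw":0},{"grip":0.03,"x":-0.056,"y":0.008,"z":0,"yaw":0},{"grip":0.03,"x":-0.084,"y":0.012,"z":0,"yaw":0},{"grip":0.03,"x":-0.112,"y":0.016,"z":0,"yaw":0},{"grip":0.03,"x":-0.142,"y":0.018,"z":0,"yaw":0}]'
python3 -m crank '[{"grip":0.03,"x":-0.028,"y":0,"z":0,"yaw":0},{"grip":0.03,"x":-0.056,"y":0,"z":0,"yaw":0},{"grip":0.03,"x":-0.084,"y":0,"z":0,"yaw":0},{"grip":0.03,"x":-0.112,"y":0,"z":0,"yaw":0},{"grip":0.03,"x":-0.142,"y":0,"z":0,"yaw":0}]'
python3 -m crank '[{"grip":0.03,"x":0,"y":0,"z":0.02,"yaw":0},{"grip":0.03,"x":0,"y":0,"z":0.04,"yaw":0},{"grip":0.03,"x":0,"y":0,"z":0.05,"yaw":0},{"grip":0.03,"x":0,"y":0,"z":0.05,"yaw":0},{"grip":0.03,"x":0,"y":0,"z":0.05,"yaw":0}]'
```

```text
time_s: 32.2
ee_pos: [440.3, 283.6, 55.2]
ee_rot: [180.0, -0.0, 90.0]
force: [-0.9, -0.0, 1.0]
gripper_width: 53.8
gripper_force: 0.0
time_s: 32.62
ee_pos: [440.8, 284.1, 56.1]
ee_rot: [179.9, -0.1, 90.1]
force: [0.1, -0.2, 5.6]
gripper_width: 39.7
gripper_force: 30.0
time_s: 33.03
ee_pos: [439.0, 283.1, 105.0]
ee_rot: [-179.8, 0.1, 90.1]
force: [1.5, -0.8, -2.2]
gripper_width: 40.0
gripper_force: 30.0
time_s: 33.45
ee_pos: [441.3, 229.7, 193.2]
ee_rot: [179.7, -0.2, 90.2]
force: [0.6, -1.2, -1.8]
gripper_width: 39.8
gripper_force: 30.0
time_s: 33.87
ee_pos: [439.4, 85.6, 190.1]
ee_rot: [-180.0, -0.0, 90.1]
force: [0.3, 0.5, -0.6]
gripper_width: 39.4
gripper_force: 30.0
time_s: 34.28
ee_pos: [459.7, -56.3, 190.1]
ee_rot: [-180.0, -0.0, 90.1]
force: [0.6, 0.5, -0.8]
gripper_width: 39.5
gripper_force: 30.0
time_s: 34.7
ee_pos: [478.2, -198.2, 190.0]
ee_rot: [-180.0, -0.0, 90.1]
force: [0.3, -0.6, -2.2]
gripper_width: 39.8
gripper_force: 30.0
time_s: 35.12
ee_pos: [477.9, -340.0, 189.9]
ee_rot: [-179.9, -0.1, 90.1]
force: [1.1, 0.5, -2.1]
gripper_width: 39.3
gripper_force: 30.0
time_s: 35.53
ee_pos: [478.4, -338.8, 139.8]
ee_rot: [-179.9, -0.1, 90.1]
force: [0.0, 0.2, -1.6]
gripper_width: 39.4
gripper_force: 30.0
```

```bash
python3 -m crank '[{"grip":0.03,"x":0,"y":0,"z":0.02,"yaw":0},{"grip":0.03,"x":0,"y":0,"z":0.04,"yaw":0},{"grip":0.03,"x":0,"y":0,"z":0.06,"yaw":0},{"grip":0.03,"x":0,"y":0,"z":0.077,"yaw":0},{"grip":0.03,"x":0,"y":0,"z":0.084,"yaw":0}]' 
python3 -m crank '[{"grip":0.03,"x":0,"y":0,"z":0.003,"yaw":0},{"grip":0.03,"x":0,"y":0,"z":0.006,"yaw":0},{"grip":0.03,"x":0,"y":0,"z":0.007,"yaw":0},{"grip":0.03,"x":0,"y":0,"z":0.007,"yaw":0},{"grip":0.03,"x":0,"y":0,"z":0.007,"yaw":0}]'
python3 -m crank '[{"grip":0.042,"x":0,"y":0,"z":0,"yaw":0},{"grip":0.047,"x":0,"y":0,"z":0,"yaw":0},{"grip":0.048,"x":0,"y":0,"z":0,"yaw":0},{"grip":0.048,"x":0,"y":0,"z":0,"yaw":0},{"grip":0.048,"x":0,"y":0,"z":0,"yaw":0}]'
python3 -m crank '[{"grip":0.048,"x":0,"y":0,"z":-0.02,"yaw":0},{"grip":0.048,"x":0,"y":0,"z":-0.05,"yaw":0},{"grip":0.048,"x":0,"y":0,"z":-0.085,"yaw":0},{"grip":0.05,"x":0,"y":0,"z":-0.12,"yaw":0},{"grip":0.05,"x":0,"y":0,"z":-0.14,"yaw":0}]'
python3 -m crank '[{"grip":0.054,"x":0.028,"y":0,"z":0,"yaw":0},{"grip":0.054,"x":0.056,"y":-0.005,"z":0,"yaw":0},{"grip":0.054,"x":0.084,"y":-0.01,"z":0,"yaw":0},{"grip":0.054,"x":0.112,"y":-0.018,"z":0,"yaw":0},{"grip":0.054,"x":0.14,"y":-0.022,"z":0,"yaw":0}]' 
python3 -m crank '[{"grip":0.054,"x":0.028,"y":-0.005,"z":0,"yaw":0},{"grip":0.054,"x":0.056,"y":-0.01,"z":0,"yaw":0},{"grip":0.054,"x":0.084,"y":-0.015,"z":0,"yaw":0},{"grip":0.054,"x":0.112,"y":-0.02,"z":0,"yaw":0},{"grip":0.054,"x":0.14,"y":-0.021,"z":0,"yaw":0}]' 
python3 -m crank '[{"grip":0.054,"x":0.028,"y":0,"z":0,"yaw":0},{"grip":0.054,"x":0.056,"y":0,"z":0,"yaw":0},{"grip":0.054,"x":0.084,"y":0,"z":0,"yaw":0},{"grip":0.054,"x":0.112,"y":0,"z":0,"yaw":0},{"grip":0.054,"x":0.14,"y":0,"z":0,"yaw":0}]' 
python3 -m crank '[{"grip":0.054,"x":0.028,"y":0,"z":0,"yaw":0},{"grip":0.054,"x":0.056,"y":0,"z":0,"yaw":0},{"grip":0.054,"x":0.084,"y":0,"z":0,"yaw":0},{"grip":0.054,"x":0.112,"y":0,"z":0,"yaw":0},{"grip":0.054,"x":0.14,"y":0,"z":0,"yaw":0}]' 
python3 -m crank '[{"grip":0.054,"x":0.028,"y":0,"z":0,"yaw":0},{"grip":0.054,"x":0.056,"y":0,"z":0,"yaw":0},{"grip":0.054,"x":0.084,"y":0,"z":0,"yaw":0},{"grip":0.054,"x":0.112,"y":0,"z":0,"yaw":0},{"grip":0.054,"x":0.136,"y":0,"z":0,"yaw":0}]' 
python3 -m crank '[{"grip":0.054,"x":0,"y":0,"z":0,"yaw":0},{"grip":0.054,"x":0,"y":0,"z":0.02,"yaw":0},{"grip":0.054,"x":0,"y":0,"z":0.05,"yaw":0},{"grip":0.054,"x":0,"y":0,"z":0.07,"yaw":0},{"grip":0.054,"x":0,"y":0,"z":0.07,"yaw":0}]'
```

```text
time_s: 35.95
ee_pos: [478.5, -338.5, 55.2]
ee_rot: [-179.9, -0.1, 90.1]
force: [-0.3, 0.5, -1.6]
gripper_width: 39.5
gripper_force: 30.0
time_s: 36.37
ee_pos: [479.2, -339.6, 49.9]
ee_rot: [179.9, 0.1, 90.1]
force: [-0.1, 0.6, -2.1]
gripper_width: 39.9
gripper_force: 30.0
time_s: 36.78
ee_pos: [478.7, -339.3, 49.1]
ee_rot: [180.0, 0.0, 90.1]
force: [-0.7, 0.3, 0.2]
gripper_width: 48.1
gripper_force: 0.0
time_s: 37.2
ee_pos: [479.8, -340.1, 193.1]
ee_rot: [179.7, 0.2, 90.1]
force: [0.7, -0.7, 0.2]
gripper_width: 49.5
gripper_force: 0.0
time_s: 37.62
ee_pos: [455.5, -198.0, 188.9]
ee_rot: [-180.0, -0.0, 90.0]
force: [0.5, 0.9, -0.7]
gripper_width: 53.9
gripper_force: 0.0
time_s: 38.03
ee_pos: [434.3, -58.1, 189.0]
ee_rot: [-180.0, -0.0, 90.0]
force: [0.2, 0.1, 0.4]
gripper_width: 54.0
gripper_force: 0.0
time_s: 38.45
ee_pos: [434.9, 82.0, 189.2]
ee_rot: [180.0, -0.0, 90.1]
force: [0.9, 0.1, 0.7]
gripper_width: 54.1
gripper_force: 0.0
time_s: 38.87
ee_pos: [434.8, 222.1, 189.1]
ee_rot: [180.0, -0.0, 90.1]
force: [1.1, -1.0, 0.3]
gripper_width: 54.1
gripper_force: 0.0
time_s: 39.28
ee_pos: [434.7, 358.5, 189.0]
ee_rot: [180.0, -0.0, 90.1]
force: [0.2, 0.0, 0.0]
gripper_width: 54.3
gripper_force: 0.0
time_s: 39.7
ee_pos: [432.4, 354.2, 114.9]
ee_rot: [-179.6, 0.3, 90.1]
force: [0.1, 0.3, -1.1]
gripper_width: 53.8
gripper_force: 0.0
```

```bash
python3 -m crank '[{"grip":0.054,"x":0,"y":0,"z":0.02,"yaw":0},{"grip":0.054,"x":0,"y":0,"z":0.04,"yaw":0},{"grip":0.054,"x":0,"y":0,"z":0.055,"yaw":0},{"grip":0.054,"x":0,"y":0,"z":0.062,"yaw":0},{"grip":0.054,"x":0,"y":0,"z":0.064,"yaw":0}]'
python3 -m crank '[{"grip":0.054,"x":0,"y":0,"z":0,"yaw":0},{"grip":0.03,"x":0,"y":0,"z":0,"yaw":0},{"grip":0.03,"x":0,"y":0,"z":0,"yaw":0},{"grip":0.03,"x":0,"y":0,"z":0,"yaw":0},{"grip":0.03,"x":0,"y":0,"z":0,"yaw":0}]'
python3 -m crank '[{"grip":0.03,"x":0,"y":0,"z":0,"yaw":0},{"grip":0.03,"x":0,"y":0,"z":0,"yaw":0},{"grip":0.03,"x":0,"y":0,"z":-0.01,"yaw":0},{"grip":0.03,"x":0,"y":0,"z":-0.03,"yaw":0},{"grip":0.03,"x":0,"y":0,"z":-0.05,"yaw":0}]'
python3 -m crank '[{"grip":0.03,"x":0,"y":0,"z":-0.025,"yaw":0},{"grip":0.03,"x":0,"y":0,"z":-0.05,"yaw":0},{"grip":0.03,"x":-0.01,"y":0,"z":-0.075,"yaw":0},{"grip":0.03,"x":-0.03,"y":0,"z":-0.085,"yaw":0},{"grip":0.03,"x":-0.055,"y":0,"z":-0.085,"yaw":0}]'
python3 -m crank '[{"grip":0.03,"x":-0.028,"y":0,"z":0,"yaw":0},{"grip":0.03,"x":-0.056,"y":0,"z":0,"yaw":0},{"grip":0.03,"x":-0.084,"y":0,"z":0,"yaw":0},{"grip":0.03,"x":-0.112,"y":0,"z":0,"yaw":0},{"grip":0.03,"x":-0.144,"y":0,"z":0,"yaw":0}]'
python3 -m crank '[{"grip":0.03,"x":-0.028,"y":0.004,"z":0,"yaw":0},{"grip":0.03,"x":-0.056,"y":0.008,"z":0,"yaw":0},{"grip":0.03,"x":-0.084,"y":0.012,"z":0,"yaw":0},{"grip":0.03,"x":-0.112,"y":0.016,"z":0,"yaw":0},{"grip":0.03,"x":-0.144,"y":0.022,"z":0,"yaw":0}]'
python3 -m crank '[{"grip":0.03,"x":-0.028,"y":0.004,"z":0,"yaw":0},{"grip":0.03,"x":-0.056,"y":0.008,"z":0,"yaw":0},{"grip":0.03,"x":-0.084,"y":0.012,"z":0,"yaw":0},{"grip":0.03,"x":-0.112,"y":0.016,"z":0,"yaw":0},{"grip":0.03,"x":-0.144,"y":0.021,"z":0,"yaw":0}]'
python3 -m crank '[{"grip":0.03,"x":-0.028,"y":0,"z":0,"yaw":0},{"grip":0.03,"x":-0.056,"y":0,"z":0,"yaw":0},{"grip":0.03,"x":-0.084,"y":0,"z":0,"yaw":0},{"grip":0.03,"x":-0.112,"y":0,"z":0,"yaw":0},{"grip":0.03,"x":-0.143,"y":0,"z":0,"yaw":0}]'
python3 -m crank '[{"grip":0.03,"x":0,"y":0,"z":0.02,"yaw":0},{"grip":0.03,"x":0,"y":0,"z":0.04,"yaw":0},{"grip":0.03,"x":0,"y":0,"z":0.05,"yaw":0},{"grip":0.03,"x":0,"y":0,"z":0.05,"yaw":0},{"grip":0.03,"x":0,"y":0,"z":0.05,"yaw":0}]'
```

```text
time_s: 40.12
ee_pos: [434.9, 356.2, 54.8]
ee_rot: [-180.0, 0.0, 90.0]
force: [0.2, -0.8, 0.3]
gripper_width: 53.9
gripper_force: 0.0
time_s: 40.53
ee_pos: [435.6, 357.2, 56.1]
ee_rot: [179.9, -0.1, 90.1]
force: [0.1, 0.1, 4.1]
gripper_width: 39.4
gripper_force: 30.0
time_s: 40.95
ee_pos: [433.9, 356.0, 104.8]
ee_rot: [-179.8, 0.1, 90.1]
force: [-0.1, 0.4, -1.8]
gripper_width: 39.6
gripper_force: 30.0
time_s: 41.37
ee_pos: [436.1, 302.9, 193.1]
ee_rot: [179.7, -0.2, 90.2]
force: [0.2, -0.5, -2.5]
gripper_width: 39.5
gripper_force: 30.0
time_s: 41.78
ee_pos: [434.4, 156.7, 190.0]
ee_rot: [-180.0, -0.0, 90.1]
force: [0.5, -0.3, -1.8]
gripper_width: 39.6
gripper_force: 30.0
time_s: 42.2
ee_pos: [456.3, 12.8, 190.0]
ee_rot: [-179.9, -0.0, 90.1]
force: [0.3, 0.5, -1.3]
gripper_width: 39.8
gripper_force: 30.0
time_s: 42.62
ee_pos: [477.6, -131.0, 189.9]
ee_rot: [-179.9, -0.1, 90.1]
force: [1.1, -0.6, -1.9]
gripper_width: 39.3
gripper_force: 30.0
time_s: 43.03
ee_pos: [477.8, -273.9, 189.8]
ee_rot: [-179.9, -0.1, 90.1]
force: [1.2, 0.5, -2.2]
gripper_width: 39.6
gripper_force: 30.0
time_s: 43.45
ee_pos: [478.3, -272.8, 139.8]
ee_rot: [-179.9, -0.0, 90.1]
force: [-0.6, 0.5, -1.3]
gripper_width: 39.5
gripper_force: 30.0
```

```bash
python3 -m crank '[{"grip":0.03,"x":0,"y":0,"z":0.02,"yaw":0},{"grip":0.03,"x":0,"y":0,"z":0.04,"yaw":0},{"grip":0.03,"x":0,"y":0,"z":0.06,"yaw":0},{"grip":0.03,"x":0,"y":0,"z":0.077,"yaw":0},{"grip":0.03,"x":0,"y":0,"z":0.084,"yaw":0}]' 
python3 -m crank '[{"grip":0.03,"x":0,"y":0,"z":0.003,"yaw":0},{"grip":0.03,"x":0,"y":0,"z":0.006,"yaw":0},{"grip":0.03,"x":0,"y":0,"z":0.007,"yaw":0},{"grip":0.03,"x":0,"y":0,"z":0.007,"yaw":0},{"grip":0.03,"x":0,"y":0,"z":0.007,"yaw":0}]'
python3 -m crank '[{"grip":0.042,"x":0,"y":0,"z":0,"yaw":0},{"grip":0.047,"x":0,"y":0,"z":0,"yaw":0},{"grip":0.048,"x":0,"y":0,"z":0,"yaw":0},{"grip":0.048,"x":0,"y":0,"z":0,"yaw":0},{"grip":0.048,"x":0,"y":0,"z":0,"yaw":0}]'
python3 -m crank '[{"grip":0.048,"x":0,"y":0,"z":-0.02,"yaw":0},{"grip":0.048,"x":0,"y":0,"z":-0.05,"yaw":0},{"grip":0.048,"x":0,"y":0,"z":-0.085,"yaw":0},{"grip":0.05,"x":0,"y":0,"z":-0.12,"yaw":0},{"grip":0.05,"x":0,"y":0,"z":-0.14,"yaw":0}]'
python3 -m crank '[{"grip":0.05,"x":0.03,"y":-0.02,"z":0,"yaw":0},{"grip":0.05,"x":0.06,"y":-0.04,"z":0,"yaw":0},{"grip":0.05,"x":0.09,"y":-0.06,"z":0,"yaw":0},{"grip":0.05,"x":0.12,"y":-0.08,"z":0,"yaw":0},{"grip":0.05,"x":0.14,"y":-0.09,"z":0,"yaw":0}]'
python3 -m crank '[{"grip":0.05,"x":0.03,"y":0,"z":0,"yaw":0},{"grip":0.05,"x":0.06,"y":0,"z":0,"yaw":0},{"grip":0.05,"x":0.09,"y":0,"z":0,"yaw":0},{"grip":0.05,"x":0.12,"y":0,"z":0,"yaw":0},{"grip":0.05,"x":0.13,"y":0,"z":0,"yaw":0}]'
python3 -c "
from h import *
a=save('top','t9')[100:280,110:410,::-1];b=save('side','s9')[100:260,140:340,::-1]
cv2.imwrite('pics/c9.png',np.hstack([cv2.resize(a,(480,288)),cv2.copyMakeBorder(cv2.resize(b,(320,256)),0,32,0,0,0)]))
print(state()['time_s'])"
```

```text
time_s: 43.87
ee_pos: [478.4, -272.6, 55.2]
ee_rot: [-179.9, -0.0, 90.1]
force: [-0.5, -0.2, -2.8]
gripper_width: 39.5
gripper_force: 30.0
time_s: 44.28
ee_pos: [479.1, -273.6, 49.8]
ee_rot: [179.9, 0.0, 90.1]
force: [-0.7, -0.3, -2.3]
gripper_width: 39.3
gripper_force: 30.0
time_s: 44.7
ee_pos: [478.7, -273.3, 49.1]
ee_rot: [180.0, 0.0, 90.1]
force: [-0.3, 0.9, 0.1]
gripper_width: 48.0
gripper_force: 0.0
time_s: 45.12
ee_pos: [479.8, -274.0, 192.9]
ee_rot: [179.7, 0.2, 90.1]
force: [0.5, -0.9, -0.4]
gripper_width: 50.2
gripper_force: 0.0
time_s: 45.53
ee_pos: [385.4, -131.1, 188.7]
ee_rot: [-179.9, -0.1, 90.1]
force: [-0.3, -0.4, 0.2]
gripper_width: 49.8
gripper_force: 0.0
time_s: 45.95
ee_pos: [387.8, -0.6, 189.1]
ee_rot: [180.0, -0.1, 90.2]
force: [0.1, 0.2, -0.4]
gripper_width: 49.7
gripper_force: 0.0
46.05
```

View pics/c9.png

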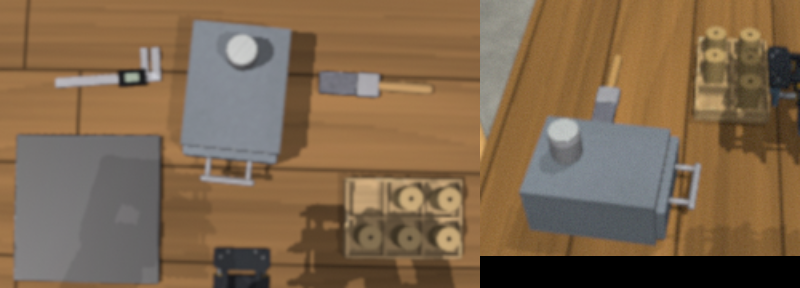

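The shelf is empty, five plugs stand upright in separate cells, the drawer front is flush, and the tin, caliper and brush are untouched.

```bash
python3 -c "
from h import *
print(ray('top',[[110+227/1.6,100+181/1.6]],62)); print(job_done())"
```

```text
[[565.02441734  30.48449875  62.        ]]
the job is handed in; nothing more can be done
None
```

The job is handed in with no verdict returned: all four shelf plugs and packed1 stand upright in separate crate cells, both sticks are in the drawer, which is shut against its stop, and the caliper, brush and tin were left alone.

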